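Tap the tube cradle home in the vise and lay the pigment tubes in it

ROBOT

A 6-joint arm with a two-finger parallel gripper is mounted at the origin on the work surface. World frame = base frame: x ahead of the robot, y to its left, z up, the work surface at z = 0. Lengths are in m, angles in rad, forces in N, time in s.
With the tool pointing down it reaches from about 0.4 to 0.825 m from the base axis. Payload 7 kg.
Tool frame: the origin (TCP) lies at the very end of the fingers, on their centre line; the grasp point (between the pads) lies 19 mm behind it; z points along the fingers, y is the direction in which the jaws open and shut (so a half turn about z gives the same grasp; the last joint's range is limited). The gripper opens to 88 mm and grips with 3 to 60 N. Pads are 19 mm wide; open, the fingers measure 130 mm over their backs; the gripper's body (78 mm by 193 mm) begins 47 mm behind the grasp point.
Start: joints at [1.437, 0.359, 0.012, 0, -1.224, -0.288], TCP at [0.276, 0.616, 0.227] pointing down, gripper open.
Joint ranges: [-3.07, 3.07], [-1.43, 2.12], [-1.02, 1.25], [-3.03, 1.67], [-3.05, -0], [-3.03, 3.03]. Speed limits (rad/s): [2.39, 2.39, 3.01, 3.14, 3.14, 3.14].

INTERFACE

Orientations are given as a rotation vector (axis times angle).
In Python, from cell import manip, eyes gives the robot as it stands.
- The arm moves only by the tool step_arm, never from a script. Its argument "deltas" is a list of rows, each a list of 7 numbers: the shift along the tool's x, y, z in cm, then the turn, a rotation vector about the tool's x, y, z in degrees, then the finger opening in cm, from 0 to 8.76. In form: [[x, y, z, rx, ry, rz, fingers], ...]. A call has 1 to 8 rows; each row is the pose to reach, as a shift and turn from the pose commanded when the call began, along the tool's axes at that moment; what a row does not reach only later rows make up. A row lasts 1/10 s, in which the tool goes at most 50 mm and 8.59 degrees, less where a joint would pass 70% of its speed; a pose out of reach is approached as far as the arm can. A call with a gripper value outside its range is refused whole. The fingers move at their own pace and stop on an object; "force" is the grip in N (left out, the last holds). Time passes only in rows, so rows that repeat a pose let the fingers close. It gives the time, the measured TCP pose, the force and the opening at its end, in the units of the state.
- manip.read_state(): the state, without advancing time (a new reading comes with each control period).
- eyes.snapshot(name): name is "side" or "top" or "wrist"; returns (picture, depth): 384x512x3 uint8, red, green, blue; 384x512 float32, m along the optical axis (not along the pixel's ray), 0 where there is no reading.
- eyes.get_calibration(name): a dict with "intrinsics" (3x3 intrinsics, pixels), "k1" (the pictures are not rectified: a ray, as slopes to the right and down, at radius r is drawn at 1 + k1 r^2 times it, then the intrinsics apply), "R" (3x3) and "t" (3): a world point X has camera coordinates R X + t; the wrist camera has in their place "tool_from_camera" (4x4, takes a point from camera to tool coordinates, whose origin is the TCP and whose axes are the flange's). Camera axes: x right, y down, z forward; pixel columns grow to the right and rows downward; lengths in m; the calibration is good to about 2 mm. A picture is of the moment at which its call begins: read the wrist's pose just before it. get_calibration takes no time and is no camera call.
- manip.close_job(): hands the job in, once; it reports no verdict.
Trained networks look in the newest picture that a camera, given by its name, has taken for a name from the list of things; names that differ only in an ending like _2 or _b are one class to them, and where a whole thing is asked for, a point or a joint stands for the part that bears it (a point fixed in the world has none). Each returns a list of dicts, best first, with "score" (0 to 1); they miss things now and then, are a little off and sometimes report something else, mostly with a low value. They report only what shows in the picture. A call takes as long as a camera call. They do not tell look-alikes from the thing itself.
- eyes.find_in(thing, camera): "location" ([column, row] in pixels, amid what is visible of it).
- eyes.silhouettes(thing, camera): "region" (384x512 bool, what is visible of it) and "location" ([column, row] in pixels, amid what is visible of it).
The state is a dict: "t": time; "joints": joint angles; "qvel": joint speeds; "tau": joint torques, N m; "tcp_pos": TCP position; "eef_rot": TCP orientation; "force": force on the tool from outside, world axes, zero at the start; "moment": the same for the moment, N m; "grip_width": opening from 0.0 (shut) to 1.0 (fully open).
Only numpy, scipy, OpenCV 4.12 (cv2) and the standard library are available. Lean on these libraries where they do the work, as an engineer would, in place of code of your own. Each camera call takes 0.05 s, during which the arm holds its last target.

TASK

Get the pigment bench ready for labelling: stand the grooved wooden cradle in the mouth of the spring-jaw vise, grooves up and lengthwise along the jaws, and let go of it while it still stands proud; then drive it down with the tamper, not with the gripper, until it sits fully home on both steel parallels. Lay every pigment tube on the table in a V-groove of its own, centred across the cradle so that the bare tube lies on the wood and it cannot roll, and stand the tamper back upright on its cork coaster. Leave the jars, bottle, mug, book and brush alone.

Things in the scene. Friction and masses are not known exactly. Their poses are not given: they have to be found in the camera images.
- vise: Grey vise fixed to the table. Origin at table level, mid-gap; x = clamping direction (fixed jaw on -x, moving jaw on +x), y = along the jaws (130 mm long), z up. Bed 20 mm, jaw tops 90 mm above the table; jaws 25 mm thick, inner faces at x -25 and +25 mm at rest. A fixed block 90 mm long (y), 70 mm high stands at x 97 to 119 mm, a look-only screw handle beyond.
- vise_mouth (a point): Mid-gap at the height of the jaw tops, 90 mm above the table, axes of the vise. The top 20 mm of both jaws is bevelled: the mouth is 64 mm wide (x -32 to +32) at the top and narrows to 50 mm. The cradle is set in here, its y along the vise's y, either way round; it then rests on the bevels, underside 54 to 59 mm above the table, 14 to 19 mm above home.
- vise_jaw (a joint): Travel of the moving jaw towards +x of the vise, m: 0 closed (gap 50 mm), at most 0.014. A spring always pushes it shut, about 4.5 N at 0 and 6 N at 0.006 m, where it ends with the 56 mm cradle between the jaws.
- vise_seat (a point): Where the cradle's origin ends when it is home: on top of the parallels, 40 mm above the table and x +3 mm in the vise's frame (the fixed jaw pushes it 3 mm over). Axes of the vise.
- parallel_a: Ground steel bar 10 x 150 x 20 mm (x, y, z), loose on the vise bed by the fixed jaw, lying along the jaws. Origin at the centre of its underside. It stays where it is.
- parallel_b: Like parallel_a, by the moving jaw.
- cradle: Pale softwood block, about 0.3 kg, 225 mm long (y), 66 mm high. Origin at the centre of its underside, z up. Foot 40 mm wide (x), 22 mm high; above that it is 56 mm wide (x): grip it there at mid-length, closing along x, with fingertips at least 36 mm above the underside so that they clear the jaw tops. Four V-grooves run along x in its top at y -90, -30, +30, +90 mm.
- cradle_land (a point): Centre of the flat land in the middle of the cradle's top, 66 mm above its underside, 36 mm long (y), between the two inner grooves: the place to tap. From the set position, pressing down here with about 8 to 20 N, in one push or several taps, slides the cradle home. Axes of the cradle.
- groove0 (a point): Middle of the bottom line of a V-groove of the cradle (y -90 mm), 54 mm above the cradle's underside; axes of the cradle. 90 degree groove, 24 mm wide, 12 mm deep, along x. A tube lying in it has its axis 21 mm above this point.
- groove1 (a point): Middle of the bottom line of a V-groove of the cradle (y -30 mm), 54 mm above the cradle's underside; axes of the cradle. 90 degree groove, 24 mm wide, 12 mm deep, along x. A tube lying in it has its axis 21 mm above this point.
- groove2 (a point): Middle of the bottom line of a V-groove of the cradle (y +30 mm), 54 mm above the cradle's underside; axes of the cradle. 90 degree groove, 24 mm wide, 12 mm deep, along x. A tube lying in it has its axis 21 mm above this point.
- groove3 (a point): Middle of the bottom line of a V-groove of the cradle (y +90 mm), 54 mm above the cradle's underside; axes of the cradle. 90 degree groove, 24 mm wide, 12 mm deep, along x. A tube lying in it has its axis 21 mm above this point.
- tamper: Hand tamper, standing upright: black rubber head 44 mm across and 26 mm high, above it a round dark wooden handle 26 mm across up to 90 mm; press with it held upright. 0.18 kg. Origin at the centre of the head's underside, z up.
- coaster: Fixed cork disc 90 mm across, 6 mm thick. Origin at the centre of its underside. The tamper stands on it at the start and must stand on it again.
- tube1: Deep blue pigment tube, 30 mm across, 120 mm long along its x, origin at its middle on the axis, 15 mm above what it lies on; 0.06 to 0.13 kg. The outer 21 mm at each end are cork-coloured hexagonal caps, 30 mm across the flats, that keep it from rolling; the bare tube between is 78 mm long. Goes in any groove, its x along the cradle's x. May be absent.
- tube2: Sky blue pigment tube, 30 mm across, 120 mm long along its x, origin at its middle on the axis, 15 mm above what it lies on; 0.06 to 0.13 kg. The outer 21 mm at each end are cork-coloured hexagonal caps, 30 mm across the flats, that keep it from rolling; the bare tube between is 78 mm long. Goes in any groove, its x along the cradle's x. May be absent.
- tube3: Teal pigment tube, 30 mm across, 120 mm long along its x, origin at its middle on the axis, 15 mm above what it lies on; 0.06 to 0.13 kg. The outer 21 mm at each end are cork-coloured hexagonal caps, 30 mm across the flats, that keep it from rolling; the bare tube between is 78 mm long. Goes in any groove, its x along the cradle's x. May be absent.
- tube4: Dark slate pigment tube, 30 mm across, 120 mm long along its x, origin at its middle on the axis, 15 mm above what it lies on; 0.06 to 0.13 kg. The outer 21 mm at each end are cork-coloured hexagonal caps, 30 mm across the flats, that keep it from rolling; the bare tube between is 78 mm long. Goes in any groove, its x along the cradle's x. May be absent.
- jar_blue: Bystander: blue jar 76 mm across, 100 mm high. Origin under its centre.
- ink_bottle: Bystander: green bottle 48 mm across, 120 mm high. Origin under its centre.
- jar_dark: Bystander: dark jar 70 mm across, 85 mm high. Origin under its centre.
- mug: Bystander: white mug 80 mm across, 90 mm high. Origin under its centre.
- sketchbook: Bystander: blue book 150 x 210 x 18 mm. Origin under its centre.
- brush: Bystander: brush 200 mm long.
Not all that is in view belongs to the job. Leave any pink look-alike of the tube2 alone.

How it is judged:
On the way, in this order (a step that is already met when the one before it is completed fails the run):
1. the cradle stands in the vise's mouth, lined up, let go, still at least 6 mm proud of home (horizontal distance between cradle and vise_seat below 0.012 m and angle between the y axis of cradle and the y axis of vise, either way round below 0.06 rad and z of cradle in the frame of vise between 0.046 and 0.068 m and angle between cradle's own z axis and vertical below 0.12 rad and contact force between the fingers and cradle below 0.1 N), for 0.3 s.
2. the tamper presses on the cradle, which is down to within 2.5 mm of both parallels (horizontal distance between cradle and vise_seat below 0.012 m and angle between the y axis of cradle and the y axis of vise, either way round below 0.06 rad and z of cradle in the frame of parallel_a below 0.0225 m and z of cradle in the frame of parallel_b below 0.0225 m and contact force between tamper and cradle above 1 N and contact force between the fingers and cradle below 0.1 N), for 0.05 s.
At the end, for the whole second after the job is handed in: Cradle level, in line and within 1.5 mm of resting on both parallels; each tube present at rest in a groove (axis 72-78 mm above the cradle's underside, within 10 mm of its middle line and 0.08 rad of crosswise); tamper upright on the coaster within 30 mm of its centre (horizontal distance between cradle and vise_seat below 0.012 m and angle between the y axis of cradle and the y axis of vise, either way round below 0.06 rad and z of cradle in the frame of parallel_a below 0.0215 m and z of cradle in the frame of parallel_b below 0.0215 m and angle between cradle's own z axis and vertical below 0.03 rad and linear speed of each of cradle, tamper, tube1, tube2, tube3, tube4 below 0.02 m/s and horizontal distance between tamper and coaster below 0.03 m and angle between tamper's own z axis and vertical below 0.08 rad and height (world z) of tamper below 0.015 m and z of tube1 in the frame of cradle between 0.072 and 0.078 m and x of tube1 in the frame of cradle between -0.01 and 0.01 m and angle between the x axis of each of tube1, tube2, tube3, tube4 and the x axis of cradle, either way round below 0.08 rad and z of tube2 in the frame of cradle between 0.072 and 0.078 m and x of tube2 in the frame of cradle between -0.01 and 0.01 m and z of tube3 in the frame of cradle between 0.072 and 0.078 m and x of tube3 in the frame of cradle between -0.01 and 0.01 m and z of tube4 in the frame of cradle between 0.072 and 0.078 m and x of tube4 in the frame of cradle between -0.01 and 0.01 m); the robot touches nothing.
It fails at once if a jar, bottle, mug, book or brush is shoved more than 30 mm (distance of any of jar_blue, ink_bottle, jar_dark, sketchbook, mug, brush from where it was at the start of the episode above 0.03 m).
It fails at once if the gripper's fingers push the cradle down in the vise, instead of the tamper (horizontal distance between cradle and vise_seat below 0.012 m and angle between the y axis of cradle and the y axis of vise, either way round below 0.06 rad and z of cradle in the frame of vise between 0.0425 and 0.046 m and contact force between the fingers and cradle above 1 N).
Of tube1, tube2, tube3, tube4 only 2 to 4 are there at a start; the rules pass over those that are not, and their reading is None.
At some moment in a run one of tube1, tube2, tube3, tube4 may be knocked a few centimetres aside while the robot is not near it.
Once in a run the grip may slacken for a moment while it holds something.
It also fails if it takes over 210 s, if anything falls off the work surface, if the arm or the gripper's body presses on something with over 40 N, if the wrist force passes 120 N, or if a joint passes its speed limit or range.

## Working session

There is one attempt and no reset: what is moved stays moved. The work goes in short steps, Python scripts to look and compute and a tool call to move; the robot and the scene stay as the last step left them, time stands still between calls to the robot, and variables do not carry over. Pictures are saved under pics/ and viewed, and the job is handed in when it is done.

Besides the shell and the picture viewer there is one more tool, called after "Call:" as name(argument=value, ...) on one line, values as JSON. step_arm: Moves the arm, as the interface text tells. Its arguments: {"type":"object","properties":{"deltas":{"type":"array"},"force":{"type":"number"}},"required":["deltas"]}

```bash
ls; mkdir -p pics
cat > h.py <<'E'
import numpy as np, cv2
from cell import manip, eyes
from scipy.spatial.transform import Rotation as Rn
def snap(cam,fn):
    s=manip.read_state(); p,d=eyes.snapshot(cam)
    cv2.imwrite('pics/%s.png'%fn,p[:,:,::-1]); np.savez('pics/%s.npz'%fn,p=p,d=d,tp=s['tcp_pos'],tr=s['eef_rot'])
    return p,d,s
def pts(cam,d,s=None):
    "world xyz for each pixel"
    c=eyes.get_calibration(cam);K=np.array(c['intrinsics']);k1=c['k1']
    u,v=np.meshgrid(np.arange(512),np.arange(384))
    xd=(u-K[0,2])/K[0,0];yd=(v-K[1,2])/K[1,1]
    rd=np.hypot(xd,yd);r=rd.copy()
    for _ in range(30): r=rd/(1+k1*r*r)
    f=np.where(rd>0,r/np.maximum(rd,1e-9),1)
    P=np.stack([xd*f*d,yd*f*d,d],-1)
    if cam=='wrist':
        T=np.array(c['tool_from_camera']);P=P@T[:3,:3].T+T[:3,3]
        return P@Rn.from_rotvec(s['eef_rot']).as_matrix().T+np.array(s['tcp_pos'])
    return (P-np.array(c['t']))@np.array(c['R'])
E
python3 - <<'E'
from h import *
for c in['top','side','wrist']:
    p,d,s=snap(c,c+'0');print(c,eyes.get_calibration(c))
print(manip.read_state())
E
```

```text
pics
top {'intrinsics': array([[430.94496283,   0.        , 252.98735995],
       [  0.        , 430.94496283, 188.33778022],
       [  0.        ,   0.        ,   1.        ]]), 'k1': -0.07624732731078863, 'R': array([[ 6.46511851e-04, -9.99995423e-01, -2.95580443e-03],
       [-9.79919635e-01, -4.41636067e-05, -1.99392844e-01],
       [ 1.99391801e-01,  3.02536063e-03, -9.79915178e-01]]), 't': array([-0.02064826,  0.57219573,  1.7048948 ])}
side {'intrinsics': array([[491.08367799,   0.        , 253.04501671],
       [  0.        , 491.08367799, 185.8658545 ],
       [  0.        ,   0.        ,   1.        ]]), 'k1': -0.17485788660240134, 'R': array([[ 0.73621692, -0.67673037, -0.00454411],
       [-0.45648254, -0.49162919, -0.7415689 ],
       [ 0.49960818,  0.54802988, -0.67086133]]), 't': array([-0.44252503,  0.3156747 ,  1.28498249])}
wrist {'intrinsics': array([[269.83494019,   0.        , 257.69566506],
       [  0.        , 269.83494019, 192.64612785],
       [  0.        ,   0.        ,   1.        ]]), 'k1': -0.0025342576742621477, 'tool_from_camera': array([[-6.02278607e
[... 287 characters left out ...]
0e+00,
         1.00000000e+00]])}
{'t': 0.15, 'joints': array([ 1.43707993e+00,  3.59192761e-01,  1.12974207e-02, -2.47377783e-04,
       -1.22412973e+00, -2.88120478e-01]), 'qvel': array([-1.49124677e-03, -1.25408827e-03,  3.80439144e-03,  8.98085723e-04,
        8.18255979e-04, -6.22799878e-05]), 'tau': array([-1.19720393e-03, -5.83271527e+01,  2.93290740e+01,  7.00116768e+00,
        8.84291308e-03, -1.10108003e-04]), 'tcp_pos': array([0.27623357, 0.61548701, 0.22587061]), 'eef_rot': array([ 3.07072879e+00, -6.57586809e-01, -2.15348299e-04]), 'force': array([ 0.04102867, -0.32509571,  0.36634084]), 'moment': array([-0.05369832, -0.04541775,  0.00891694]), 'grip_width': 1.001127259140691}
```

View pics/top0.png

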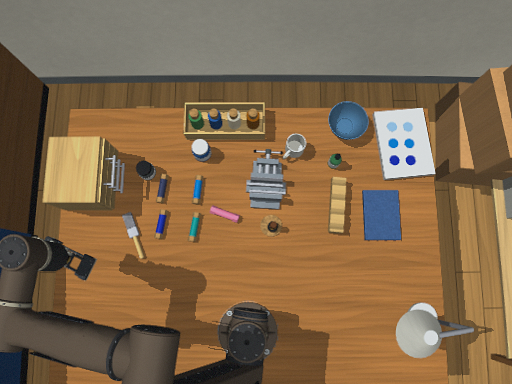

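View pics/side0.png

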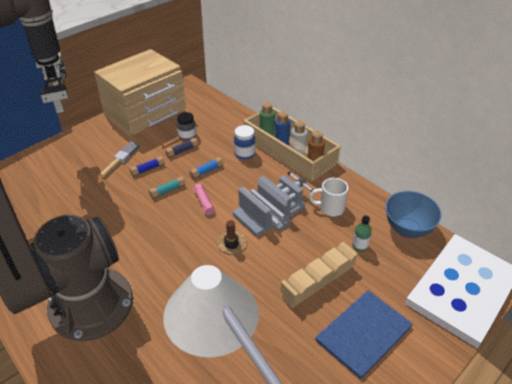

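View pics/wrist0.png

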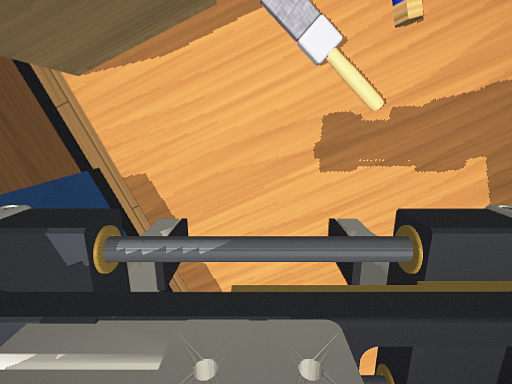

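The top view shows four tubes at (162,188), (161,224), (198,190) and (195,227), plus a pink look-alike at (225,214). The vise is at (267,180), the tamper at (272,227) and the cradle at (339,205). Next I'll measure them.

```bash
cat >> h.py <<'E'
def rect(P2):
    (c,(w,h),a)=cv2.minAreaRect(P2.astype(np.float32)*1000)
    b=cv2.boxPoints((c,(w,h),a)); e=[b[1]-b[0],b[2]-b[1]]
    e=max(e,key=lambda q:np.hypot(*q)); ang=np.degrees(np.arctan2(e[1],e[0]))
    return np.array(c)/1000,(max(w,h),min(w,h)),ang%180
E
cat > m.py <<'E'
from h import *
import sys
cams=sys.argv[1].split(','); things=sys.argv[2].split(',')
for c in cams:
    p,d,s=snap(c,'m_'+c); X=pts(c,d,s)
    for t in things:
        for r in eyes.silhouettes(t,c)[:5]:
            m=np.array(r['region'])&(d>0)
            if m.sum()<20: continue
            Q=X[m]; z=Q[:,2]; zt=np.percentile(z,95)
            T=Q[z>zt-0.012]
            cc,wh,an=rect(T[:,:2])
            print(c,t,'%.2f'%r['score'],np.round(r['location']),'n',m.sum(),'ztop %.3f'%zt,'med',np.median(Q,0).round(3),'rect',cc.round(4),np.round(wh),'ang %.1f'%an,'rgb',np.median(p[m],0))
E
python3 m.py top,side cradle,vise,tamper,coaster,tube1,mug,ink_bottle,jar_dark,jar_blue
```

```text
top cradle 0.88 [338. 203.] n 878 ztop 0.072 med [ 0.501 -0.359  0.064] rect [ 0.506  -0.3627] [226.  58.] ang 174.3 rgb [187. 156. 101.]
top vise 0.89 [264. 182.] n 1564 ztop 0.093 med [ 0.603 -0.074  0.049] rect [ 0.5781 -0.0712] [129. 104.] ang 87.1 rgb [134. 143. 151.]
top coaster 0.73 [267. 225.] n 302 ztop 0.019 med [ 0.428 -0.087  0.006] rect [ 0.4283 -0.0925] [86. 83.] ang 110.2 rgb [165. 127.  79.]
top coaster 0.15 [268. 180.] n 1503 ztop 0.094 med [ 0.605 -0.073  0.053] rect [ 0.5779 -0.0709] [129. 104.] ang 86.7 rgb [133. 142. 150.]
top tube1 0.79 [165. 222.] n 178 ztop 0.037 med [0.425 0.358 0.028] rect [0.4275 0.3599] [114.  25.] ang 167.5 rgb [ 38.5  54.  126.5]
top tube1 0.72 [161. 189.] n 223 ztop 0.035 med [0.579 0.36  0.027] rect [0.5809 0.3623] [120.  28.] ang 172.4 rgb [69. 70. 81.]
top tube1 0.69 [224. 215.] n 240 ztop 0.036 med [0.474 0.099 0.027] rect [0.4736 0.099 ] [116.  27.] ang 68.2 rgb [211.  118.  148.5]
top tube1 0.64 [197. 226.] n 238 ztop 0.035 med [0.422 0.22  0.027] rect [0.4185 0.2203] [120.  28.] ang 170.2 rgb [ 62.5 127.   94.5]
top tube1 0.51 [1
[... 2108 characters left out ...]
 [64. 62. 62.]
side ink_bottle 0.89 [364. 237.] n 475 ztop 0.120 med [ 0.68  -0.372  0.068] rect [ 0.6924 -0.3643] [27. 19.] ang 22.8 rgb [ 73. 105.  79.]
side ink_bottle 0.37 [316. 273.] n 2114 ztop 0.068 med [ 0.487 -0.374  0.061] rect [ 0.5061 -0.3667] [230.  59.] ang 174.1 rgb [193.  160.5 120. ]
side jar_dark 0.94 [188. 126.] n 488 ztop 0.086 med [0.641 0.407 0.055] rect [0.6521 0.4264] [64. 60.] ang 74.0 rgb [66. 63. 63.]
side jar_blue 0.97 [243. 144.] n 607 ztop 0.102 med [0.722 0.173 0.068] rect [0.7363 0.1924] [64. 59.] ang 61.1 rgb [135. 132. 138.]
side jar_blue 0.32 [206. 166.] n 309 ztop 0.033 med [0.573 0.202 0.025] rect [0.5768 0.2055] [121.  32.] ang 174.3 rgb [ 80. 104. 123.]
```

```bash
cat > plan.py <<'E'
from h import *
import sys
x,y,z,yaw=map(float,sys.argv[1:5])  # yaw of tool y axis, deg
s=manip.read_state();R=Rn.from_rotvec(s['eef_rot']).as_matrix();p=np.array(s['tcp_pos'])
yx=np.radians(yaw+90);X=np.array([np.cos(yx),np.sin(yx),0]);Z=np.array([0,0,-1.]);T=np.stack([X,np.cross(Z,X),Z],1)
d=R.T@(np.array([x,y,z])-p)*100
rv=Rn.from_matrix(R.T@T).as_rotvec(degrees=True)
print('shift',d.round(2),'turn',rv.round(2),'| now',p.round(4),'yaw_y %.2f'%np.degrees(np.arctan2(R[1,1],R[0,1])),'tilt',R[:,2].round(3),'j',np.round(s['joints'],2),'F',np.round(s['force'],1),'g',round(s['grip_width']*88,1),'t',round(s['t'],1))
E
python3 plan.py 0.5 0.1 0.4 150
```

```text
shift [ 41.52  37.9  -17.34] turn [-0.   -0.   95.83] | now [0.2764 0.6158 0.2266] yaw_y -114.17 tilt [ 0. -0. -1.] j [ 1.44  0.36  0.01  0.   -1.22 -0.29] F [-0.3 -0.2  0.1] g 87.8 t 1.1
```

Call:
step_arm(deltas=[[5, 4.5, -4, 0, 0, 8, 8.7], [10, 9, -8, 0, 0, 16, 8.7], [15, 14, -12, 0, 0, 24, 8.7], [20, 19, -16, 0, 0, 32, 8.7], [25, 24, -17, 0, 0, 40, 8.7], [30, 28, -17, 0, 0, 48, 8.7], [36, 33, -17, 0, 0, 56, 8.7], [41, 38, -17, 0, 0, 64, 8.7]])

```text
t: 1.95
tcp_pos: [0.4193, 0.2766, 0.3744]
eef_rot: [-2.25, 2.19, 0.0]
force: [0.7, -0.2, -0.6]
grip_width: 0.991
```

```bash
python3 plan.py 0.5 -0.06 0.4 176.5
```

```text
shift [33.86 -7.17 -2.6 ] turn [-0.07  0.09  5.04] | now [0.4193 0.2766 0.3744] yaw_y -178.46 tilt [ 0.001  0.002 -1.   ] j [ 0.98  0.   -0.1   0.   -1.47 -0.95] F [ 0.7 -0.2 -0.6] g 87.2 t 1.9
```

Call:
step_arm(deltas=[[0, 0, 0, 0, 0, 0, 8.7], [0, 0, 0, 0, 0, 0, 8.7], [0, 0, 0, 0, 0, 0, 8.7]])

```text
t: 2.25
tcp_pos: [0.4187, 0.2788, 0.373]
eef_rot: [2.258, -2.184, -0.0]
force: [-0.4, -0.3, -0.8]
grip_width: 0.991
```

```bash
python3 plan.py 0.57 -0.01 0.28 176.5
```

```text
shift [ 29.36 -14.18   9.29] turn [0.02 0.   5.39] | now [0.4187 0.2788 0.373 ] yaw_y -178.11 tilt [-0.  0. -1.] j [ 0.98  0.01 -0.1  -0.   -1.46 -0.95] F [-0.4 -0.3 -0.8] g 87.2 t 2.2
```

Call:
step_arm(deltas=[[4, -2, 1, 0, 0, 1, 8.7], [8, -4, 2.5, 0, 0, 2, 8.7], [12, -6, 4, 0, 0, 3, 8.7], [16, -8, 5, 0, 0, 4, 8.7], [20, -10, 6.5, 0, 0, 5, 8.7], [24, -12, 8, 0, 0, 5.4, 8.7], [29.4, -14.2, 9.3, 0, 0, 5.4, 8.7], [29.4, -14.2, 9.3, 0, 0, 5.4, 8.7]])

```text
t: 3.05
tcp_pos: [0.5708, -0.0132, 0.2772]
eef_rot: [2.147, -2.287, -0.003]
force: [0.3, -0.2, -0.7]
grip_width: 0.99
```

```bash
python3 plan.py 0.57 -0.01 0.28 176.5; python3 m.py wrist vise,parallel_a,tamper,coaster
```

```text
shift [-0.31  0.1  -0.28] turn [ 0.25 -0.11 -0.11] | now [ 0.5708 -0.0132  0.2772] yaw_y 176.39 tilt [-0.004 -0.002 -1.   ] j [ 0.32  0.16 -0.14  0.   -1.27 -0.38] F [ 0.3 -0.2 -0.7] g 87.1 t 3.0
wrist vise 0.72 [225. 124.] n 13760 ztop 0.090 med [ 0.609 -0.08   0.056] rect [ 0.5788 -0.0731] [130. 101.] ang 86.2 rgb [197. 206. 215.]
wrist vise 0.25 [323. 283.] n 28 ztop 0.018 med [0.471 0.198 0.016] rect [0.4703 0.1985] [16.  7.] ang 11.3 rgb [157. 120.  78.]
wrist parallel_a 0.97 [259. 119.] n 841 ztop 0.041 med [ 0.563 -0.085  0.04 ] rect [ 0.5627 -0.0789] [149.   9.] ang 86.3 rgb [245. 245. 246.]
wrist parallel_a 0.85 [240. 128.] n 770 ztop 0.041 med [ 0.593 -0.074  0.04 ] rect [ 0.594  -0.0685] [148.  10.] ang 86.2 rgb [245. 245. 246.]
wrist tamper 0.87 [362. 101.] n 1205 ztop 0.096 med [ 0.429 -0.099  0.054] rect [ 0.4213 -0.0999] [25. 24.] ang 156.5 rgb [60. 56. 41.]
wrist coaster 0.69 [338. 111.] n 1956 ztop 0.007 med [ 0.44  -0.086  0.005] rect [ 0.428  -0.0946] [89. 89.] ang 19.3 rgb [228. 180. 112.]
```

View pics/m_wrist.png

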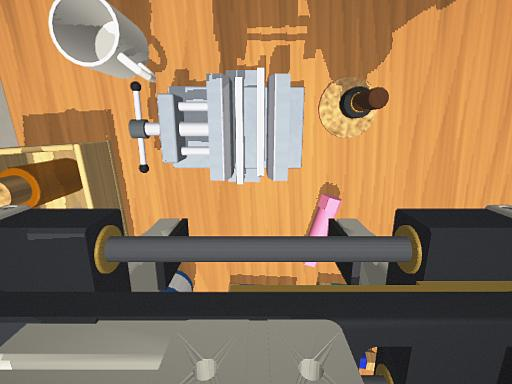

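Vise mid-gap is at (0.5786, -0.0733) with its jaws at 86.2°. The jaw and parallel fits agree. Tamper top is at (0.421, -0.100). Now the cradle.

Call:
step_arm(deltas=[[3, 0, -1, 0, 0, 8, 8.7], [7, 0, -2, 0, 0, 16, 8.7], [11, 0, -2, 0, 0, 24, 8.7], [16, 0, -2, 0, 0, 32, 8.7], [20, 0, -2, 0, 0, 40, 8.7], [25, 0, -2, 0, 0, 48, 8.7], [30, 0, -2, 0, 0, 56, 8.7], [35, 0, -1, 0, 0, 64, 8.7]])

```text
t: 4.1
tcp_pos: [0.5498, -0.3597, 0.2928]
eef_rot: [-0.607, 3.079, -0.004]
force: [1.8, 0.1, 0.2]
grip_width: 0.997
```

```bash
python3 plan.py 0.55 -0.365 0.28 84.2
```

```text
shift [ 0.18 -0.49  1.28] turn [-0.13  0.21 28.09] | now [ 0.5498 -0.3597  0.2928] yaw_y 112.29 tilt [ 0.004 -0.002 -1.   ] j [-0.28  0.29  0.07  0.   -1.34 -0.9 ] F [1.8 0.1 0.2] g 87.8 t 4.1
```

Call:
step_arm(deltas=[[0.2, -0.5, 1.3, 0, 0, 8, 8.7], [0.2, -0.5, 1.3, 0, 0, 16, 8.7], [0.2, -0.5, 1.3, 0, 0, 24, 8.7], [0.2, -0.5, 1.3, 0, 0, 28.1, 8.7], [0.2, -0.5, 1.3, 0, 0, 28.1, 8.7], [0.2, -0.5, 1.3, 0, 0, 28.1, 8.7]])

```text
t: 4.7
tcp_pos: [0.5493, -0.3634, 0.278]
eef_rot: [0.149, 3.137, -0.0]
force: [0.4, 0.1, -0.6]
grip_width: 0.998
```

```bash
python3 plan.py 0.506 -0.365 0.2 84.2; python3 m.py wrist cradle
```

```text
shift [ 4.3  -0.57  7.79] turn [-0.01  0.05  0.38] | now [ 0.5493 -0.3634  0.278 ] yaw_y 84.58 tilt [ 0.001 -0.    -1.   ] j [-0.29  0.31  0.05 -0.   -1.32 -1.38] F [ 0.4  0.1 -0.6] g 87.8 t 4.7
wrist cradle 0.59 [252. 133.] n 7004 ztop 0.067 med [ 0.493 -0.364  0.065] rect [ 0.506  -0.3644] [224.  56.] ang 174.6 rgb [247. 241. 173.]
```

View pics/m_wrist.png

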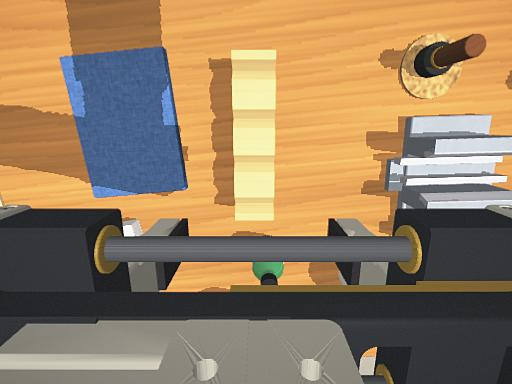

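The cradle fits its known size, 224x56 mm at (0.506, -0.3645), 174.5°. Going down to grip it.

Call:
step_arm(deltas=[[1.4, -0.2, 5, 0, 0, 0.1, 8.7], [2.9, -0.4, 10, 0, 0, 0.1, 8.7], [4.3, -0.55, 14, 0, 0, 0.1, 8.7], [4.3, -0.55, 17, 0, 0, 0.1, 8.7], [4.3, -0.55, 17, 0, 0, 0.1, 8.7], [4.3, -0.55, 17, 0, 0, 0.1, 8.7]])

```text
t: 5.4
tcp_pos: [0.5059, -0.3662, 0.1082]
eef_rot: [-0.156, -3.138, 0.001]
force: [0.1, -0.4, -0.1]
grip_width: 0.991
```

```bash
python3 plan.py 0.506 -0.3645 0.042 84.5
```

```text
shift [0.   0.17 6.62] turn [-0.04 -0.01 -0.18] | now [ 0.5059 -0.3662  0.1082] yaw_y 84.32 tilt [-0.    -0.001 -1.   ] j [-0.31  0.37 -0.26  0.   -0.94 -1.36] F [ 0.1 -0.4 -0.1] g 87.2 t 5.4
```

Call:
step_arm(deltas=[[0, 0.17, 3, 0, 0, 0, 8.7], [0, 0.17, 5.5, 0, 0, 0, 8.7], [0, 0.17, 6.6, 0, 0, 0, 8.7], [0, 0.17, 6.6, 0, 0, 0, 8.7], [0, 0.17, 6.6, 0, 0, 0, 5], [0, 0.17, 6.6, 0, 0, 0, 5], [0, 0.17, 6.6, 0, 0, 0, 5], [0, 0.17, 6.6, 0, 0, 0, 5]], force=35)

```text
t: 6.2
tcp_pos: [0.5058, -0.3644, 0.0423]
eef_rot: [0.158, 3.136, -0.001]
force: [0.0, -0.0, 0.0]
grip_width: 0.687
```

```bash
python3 plan.py 0.506 -0.3645 0.25 84.5
```

```text
shift [-5.000e-02 -2.000e-02 -2.077e+01] turn [-0.02  0.07 -0.26] | now [ 0.5058 -0.3644  0.0423] yaw_y 84.24 tilt [ 0.001 -0.    -1.   ] j [-0.31  0.44 -0.32  0.   -0.8  -1.36] F [ 0. -0.  0.] g 60.5 t 6.2
```

Still closing (60.5 → 56 expected).

Call:
step_arm(deltas=[[0, 0, 0, 0, 0, 0, 5], [0, 0, 0, 0, 0, 0, 5], [0, 0, 0, 0, 0, 0, 5], [0, 0, -1, 0, 0, 0, 5], [0, 0, -3, 0, 0, 0, 5], [0, 0, -6, 0, 0, 0, 5], [0, 0, -9, 0, 0, 0, 5], [0, 0, -12, 0, 0, 0, 5]], force=35)

```text
t: 7.0
tcp_pos: [0.5046, -0.3638, 0.1622]
eef_rot: [-0.158, -3.136, -0.001]
force: [1.1, -0.2, -3.7]
grip_width: 0.637
```

```bash
python3 plan.py 0.52 -0.2 0.25 130
```

```text
shift [ 0.14 16.46 -8.77] turn [  0.08  -0.06 -45.79] | now [ 0.5046 -0.3638  0.1622] yaw_y 84.21 tilt [-0.001  0.001 -1.   ] j [-0.31  0.32 -0.2  -0.   -1.05 -1.36] F [ 1.1 -0.2 -3.7] g 56.1 t 7.0
```

Call:
step_arm(deltas=[[0, 2, -3, 0, 0, -6, 5], [0, 4, -6, 0, 0, -12, 5], [0, 6, -8, 0, 0, -19, 5], [0, 8, -9, 0, 0, -26, 5], [0, 11, -9, 0, 0, -33, 5], [0, 13.5, -9, 0, 0, -40, 5], [0.1, 16.5, -9, 0, 0, -46, 5], [0.1, 16.5, -9, 0, 0, -46, 5]])

```text
t: 7.8
tcp_pos: [0.5205, -0.1971, 0.2513]
eef_rot: [1.089, -2.947, -0.002]
force: [0.9, 0.4, -3.8]
grip_width: 0.642
```

```bash
python3 plan.py 0.5790 -0.0733 0.25 176.2
```

```text
shift [-12.5    5.6    0.14] turn [  0.07   0.05 -45.65] | now [ 0.5205 -0.1971  0.2513] yaw_y 130.55 tilt [-0.001  0.001 -1.   ] j [-0.01  0.15 -0.21 -0.   -1.21 -0.85] F [ 0.9  0.4 -3.8] g 56.5 t 7.8
```

Call:
step_arm(deltas=[[-2, 1, 0, 0, 0, -6, 5], [-4, 2, 0, 0, 0, -13, 5], [-6, 3, 0, 0, 0, -20, 5], [-8, 4, 0, 0, 0, -27, 5], [-10, 5, 0, 0, 0, -34, 5], [-12, 5.6, 0, 0, 0, -41, 5], [-12.5, 5.6, 0, 0, 0, -45.6, 5], [-12.5, 5.6, 0, 0, 0, -45.6, 5]])

```text
t: 8.6
tcp_pos: [0.5801, -0.0759, 0.2508]
eef_rot: [2.14, -2.298, -0.002]
force: [-0.5, -0.5, -3.3]
grip_width: 0.632
```

```bash
python3 plan.py 0.5790 -0.0733 0.13 176.2; python3 m.py wrist,side cradle,vise
```

```text
shift [-0.25  0.11 12.08] turn [ 0.09 -0.   -0.29] | now [ 0.5801 -0.0759  0.2508] yaw_y 175.91 tilt [-0.002  0.    -1.   ] j [ 0.2   0.2  -0.15 -0.   -1.22 -0.27] F [-0.5 -0.5 -3.3] g 55.6 t 8.6
wrist cradle 0.50 [350. 150.] n 1782 ztop 0.007 med [ 0.441 -0.092  0.006] rect [ 0.431  -0.0944] [89. 83.] ang 89.0 rgb [238. 197. 123.]
wrist vise 0.90 [182. 170.] n 3835 ztop 0.070 med [ 0.681 -0.086  0.056] rect [ 0.6506 -0.0986] [180.  85.] ang 26.5 rgb [210. 218. 225.]
side cradle 0.72 [122. 157.] n 378 ztop 0.021 med [0.396 0.464 0.015] rect [0.3854 0.4625] [202.  42.] ang 25.9 rgb [145.5 140.  135. ]
side cradle 0.16 [228. 235.] n 320 ztop 0.096 med [ 0.414 -0.111  0.041] rect [ 0.419  -0.1045] [26. 24.] ang 4.0 rgb [69. 50. 41.]
side vise 0.64 [268. 206.] n 2510 ztop 0.091 med [ 0.588 -0.096  0.051] rect [ 0.5795 -0.0763] [132. 105.] ang 85.9 rgb [102. 103. 111.]
side vise 0.32 [363. 331.] n 4459 ztop 0.022 med [ 0.459 -0.561  0.018] rect [ 0.4692 -0.5575] [216. 152.] ang 179.7 rgb [ 78. 101. 147.]
```

View pics/m_wrist.png

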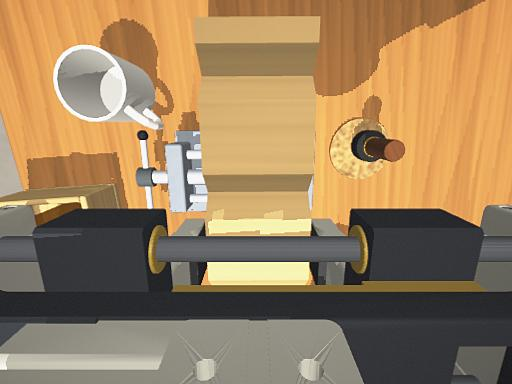

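View pics/m_side.png

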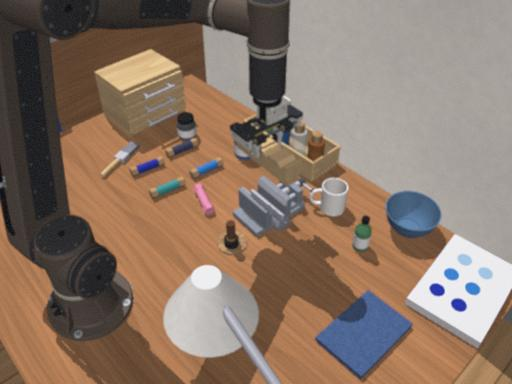

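```bash
cat > held.py <<'E'
from h import *
import sys
p,d,s=snap('wrist','held');X=pts('wrist',d,s);tz=s['tcp_pos'][2]
zo=float(sys.argv[1]) if len(sys.argv)>1 else .024
w=p.astype(int);m=(d>0)&(abs(X[...,2]-tz-zo)<.006);m[205:]=0
Q=X[m];print(m.sum(),rect(Q[:,:2]),np.median(Q[:,2])-tz, 'z range',np.percentile(Q[:,2],[5,50,95])-tz)
E
python3 held.py
```

```text
16192 (array([ 0.57565741, -0.14460385]), (88.61856079101562, 56.354976654052734), np.float32(86.121086)) 0.02336063198425481 z range [0.01913274 0.02336063 0.02459535]
```

Call:
step_arm(deltas=[[-0.25, 0.08, 3, 0, 0, -0.2, 5], [-0.25, 0.08, 6, 0, 0, -0.2, 5], [-0.25, 0.08, 9, 0, 0, -0.2, 5], [-0.25, 0.08, 11.5, 0, 0, -0.2, 5], [-0.25, 0.08, 12.5, 0, 0, -0.2, 5], [-0.25, 0.08, 12.5, 0, 0, -0.2, 5]])

```text
t: 9.55
tcp_pos: [0.5788, -0.0743, 0.1253]
eef_rot: [2.141, -2.296, -0.002]
force: [-0.2, 0.1, -3.0]
grip_width: 0.635
```

```bash
python3 plan.py 0.5792 -0.0733 0.1 176.2; python3 held.py
```

```text
shift [-0.1  -0.04  2.53] turn [ 0.15 -0.04 -0.21] | now [ 0.5788 -0.0743  0.1253] yaw_y 175.99 tilt [-0.003 -0.001 -1.   ] j [ 0.21  0.3  -0.33 -0.   -0.95 -0.28] F [-0.2  0.1 -3. ] g 55.9 t 9.6
16231 (array([ 0.57501532, -0.14208887]), (88.843505859375, 56.48091125488281), np.float32(86.339836)) 0.023410438540635375 z range [0.01907521 0.02341044 0.02462728]
```

Call:
step_arm(deltas=[[-0.1, 0, 0.8, 0, 0, 0, 5], [-0.1, 0, 1.5, 0, 0, 0, 5], [-0.1, 0, 2.0, 0, 0, 0, 5], [-0.1, 0, 2.4, 0, 0, 0, 5], [-0.1, 0, 2.6, 0, 0, 0, 5], [-0.1, 0, 2.6, 0, 0, 0, 5]])

```text
t: 10.2
tcp_pos: [0.5787, -0.0731, 0.1]
eef_rot: [2.142, -2.296, -0.002]
force: [-3.7, -0.8, -4.4]
grip_width: 0.633
```

```bash
python3 plan.py 0.5792 -0.0733 0.1 176.2; python3 held.py
```

```text
shift [ 0.02 -0.06 -0.  ] turn [ 0.11 -0.02 -0.18] | now [ 0.5787 -0.0731  0.1   ] yaw_y 176.02 tilt [-0.002 -0.    -1.   ] j [ 0.21  0.32 -0.36 -0.   -0.89 -0.28] F [-3.7 -0.8 -4.4] g 55.7 t 10.2
16258 (array([ 0.57491425, -0.14088379]), (88.94842529296875, 56.61766052246094), np.float32(86.2727)) 0.02342494051103794 z range [0.01910534 0.02342494 0.02465609]
```

Call:
step_arm(deltas=[[0, 0.1, 0, 0, 0, 0, 5], [0, 0.1, 0.1, 0, 0, 0, 5], [0, 0.1, 0.1, 0, 0, 0, 5]])

```text
t: 10.55
tcp_pos: [0.5786, -0.0729, 0.0997]
eef_rot: [2.143, -2.297, 0.0]
force: [-4.3, 1.0, -0.1]
grip_width: 0.641
```

Call:
step_arm(deltas=[[0, 0, 0, 0, 0, 0, 6.2], [0, 0, 0, 0, 0, 0, 6.8], [0, 0, 0, 0, 0, 0, 7.5], [0, 0, 0, 0, 0, 0, 7.5], [0, 0, 0, 0, 0, 0, 7.5], [0, 0, -3, 0, 0, 0, 7.5], [0, 0, -7, 0, 0, 0, 7.5], [0, 0, -12, 0, 0, 0, 7.5]])

```text
t: 11.35
tcp_pos: [0.5776, -0.0729, 0.2192]
eef_rot: [2.141, -2.295, -0.003]
force: [1.1, 0.3, 0.2]
grip_width: 0.856
```

```bash
python3 plan.py 0.46 -0.06 0.3 176; python3 m.py side,top cradle,vise,tube1
```

```text
shift [-0.47 11.85 -8.04] turn [ 0.19 -0.04  0.03] | now [ 0.5776 -0.0729  0.2192] yaw_y 176.03 tilt [-0.003 -0.    -1.   ] j [ 0.21  0.21 -0.21 -0.   -1.15 -0.28] F [1.1 0.3 0.2] g 75.4 t 11.3
side cradle 0.77 [264. 190.] n 1672 ztop 0.125 med [ 0.566 -0.093  0.116] rect [ 0.5691 -0.0745] [233.  89.] ang 88.7 rgb [161. 136. 106.]
side vise 0.90 [263. 207.] n 1837 ztop 0.091 med [ 0.535 -0.091  0.05 ] rect [ 0.5771 -0.0974] [175. 103.] ang 86.8 rgb [104. 103. 108.]
side tube1 0.74 [266. 191.] n 1549 ztop 0.125 med [ 0.566 -0.097  0.117] rect [ 0.5811 -0.0766] [230.  62.] ang 86.4 rgb [161. 137. 105.]
side tube1 0.73 [181. 146.] n 315 ztop 0.030 med [0.575 0.351 0.022] rect [0.5794 0.3517] [125.  41.] ang 168.0 rgb [90. 73. 75.]
side tube1 0.72 [203. 198.] n 307 ztop 0.033 med [0.47  0.086 0.027] rect [0.474  0.0945] [128.  31.] ang 69.6 rgb [218. 130. 160.]
side tube1 0.70 [148. 165.] n 270 ztop 0.030 med [0.43  0.35  0.023] rect [0.4291 0.3528] [119.  33.] ang 166.6 rgb [ 62.   62.5 113. ]
side tube1 0.60 [167. 188.] n 389 ztop 0.033 med [0.416 0.214 0.024] rect [0.4189 0.2162] [124
[... 408 characters left out ...]
97.  41.] ang 22.8 rgb [170.  156.5 148. ]
top vise 0.81 [260. 205.] n 428 ztop 0.095 med [ 0.525 -0.058  0.024] rect [ 0.5542 -0.069 ] [146. 128.] ang 177.6 rgb [143. 152. 157.]
top vise 0.69 [193. 235.] n 91 ztop 0.039 med [0.384 0.23  0.028] rect [0.3596 0.1888] [141.  55.] ang 53.0 rgb [ 92. 146. 110.]
top tube1 0.76 [160. 220.] n 197 ztop 0.036 med [0.43  0.359 0.028] rect [0.4288 0.3592] [117.  28.] ang 171.1 rgb [ 45.  58. 135.]
top tube1 0.61 [159. 194.] n 227 ztop 0.035 med [0.572 0.359 0.027] rect [0.5804 0.3613] [119.  28.] ang 172.0 rgb [77. 77. 86.]
top tube1 0.45 [191. 238.] n 40 ztop 0.038 med [0.38  0.23  0.029] rect [0.3837 0.2303] [41. 17.] ang 173.9 rgb [172.  159.5 105. ]
```

View pics/m_side.png

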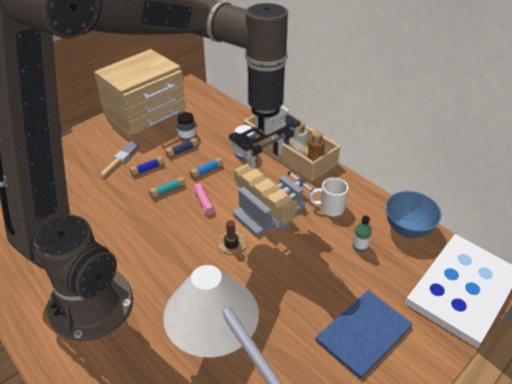

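Cradle stands level and proud (top about 0.124, side pixel (264,190)). Now I'll look at it and the tamper with the wrist camera.

Call:
step_arm(deltas=[[-1, 3, -2, 0, 0, 0, 8.7], [-2, 6, -4, 0, 0, 0, 8.7], [-4, 9, -6, 0, 0, 0, 8.7], [-4, 9, -8, 0, 0, 0, 8.7], [-4, 9, -8, 0, 0, 0, 8.7], [-4, 9, -8, 0, 0, 0, 8.7]])

```text
t: 12.35
tcp_pos: [0.4915, -0.0265, 0.2988]
eef_rot: [2.143, -2.296, -0.001]
force: [1.0, -0.4, -0.7]
grip_width: 0.991
```

```bash
python3 plan.py 0.422 -0.1 0.2 176; python3 m.py wrist cradle,vise,tamper,coaster
```

```text
shift [7.81 6.43 9.89] turn [0.03 0.   0.05] | now [ 0.4915 -0.0265  0.2988] yaw_y 176.05 tilt [-0.  0. -1.] j [ 0.35  0.01 -0.26 -0.   -1.3  -0.41] F [ 1.  -0.4 -0.7] g 87.2 t 12.3
wrist cradle 0.72 [189. 131.] n 9238 ztop 0.123 med [ 0.574 -0.089  0.12 ] rect [ 0.5706 -0.0716] [226.  75.] ang 86.3 rgb [241. 216. 141.]
wrist cradle 0.70 [203. 292.] n 235 ztop 0.023 med [0.601 0.197 0.019] rect [0.5981 0.1963] [75.  6.] ang 173.9 rgb [ 29.  96. 127.]
wrist tamper 0.82 [302. 114.] n 732 ztop 0.096 med [ 0.427 -0.1    0.065] rect [ 0.421  -0.1002] [25. 24.] ang 75.2 rgb [84. 63. 56.]
wrist coaster 0.71 [289. 124.] n 1847 ztop 0.007 med [ 0.437 -0.088  0.005] rect [ 0.4272 -0.0945] [90. 90.] ang 0.9 rgb [225. 176. 109.]
```

View pics/m_wrist.png

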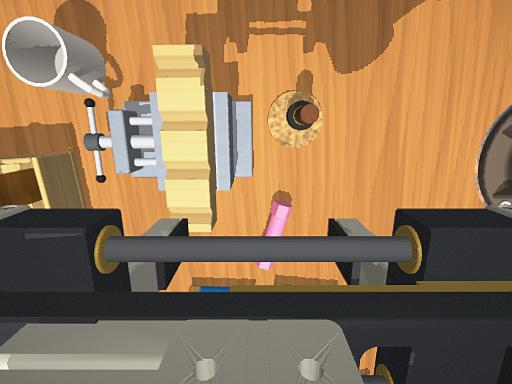

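Call:
step_arm(deltas=[[2, 2, 1, 0, 0, 0, 8.7], [4, 4, 3, 0, 0, 0, 8.7], [6, 6, 6, 0, 0, 0, 8.7], [7.4, 6.5, 9, 0, 0, 0, 8.7], [7.4, 6.5, 12, 0, 0, 0, 8.7], [7.4, 6.5, 14, 0, 0, 0, 8.7], [7.4, 6.5, 14, 0, 0, 0, 8.7], [7.4, 6.5, 14, 0, 0, 0, 8.7]])

```text
t: 13.4
tcp_pos: [0.4219, -0.0963, 0.1596]
eef_rot: [2.142, -2.296, -0.0]
force: [0.4, -0.4, 0.8]
grip_width: 0.997
```

```bash
python3 plan.py 0.421 -0.1 0.045 176.2
python3 - <<'E'
from h import *
f=np.load('pics/m_wrist.npz');s=dict(tcp_pos=f['tp'],eef_rot=f['tr']);X=pts('wrist',f['d'],s)
m=(X[...,2]>.117)&(X[...,2]<.13)&(f['d']>0);m[210:]=0
print(rect(X[m][:,:2]),m.sum());q=X[m]
A=np.c_[q[:,:2]-[.58,-.073],np.ones(len(q))];print(np.linalg.lstsq(A,q[:,2],rcond=None)[0])
E
```

```text
shift [ 0.37  0.05 11.46] turn [ 0.05 -0.04 -0.17] | now [ 0.4219 -0.0963  0.1596] yaw_y 176.03 tilt [-0.001 -0.001 -1.   ] j [ 0.24  0.01 -0.59  0.   -0.97 -0.3 ] F [ 0.4 -0.4  0.8] g 87.8 t 13.4
(array([ 0.57872528, -0.08706163]), (195.94410705566406, 56.713958740234375), np.float32(86.24934)) 5896
[-0.02005522  0.00141276  0.12113427]
```

Call:
step_arm(deltas=[[0.37, 0.05, 3, 0, 0, 0, 8.7], [0.37, 0.05, 6, 0, 0, 0, 8.7], [0.37, 0.05, 9, 0, 0, 0, 8.7], [0.37, 0.05, 11, 0, 0, 0, 8.7], [0.37, 0.05, 11.4, 0, 0, 0, 8.7], [0.37, 0.05, 11.4, 0, 0, 0, 5], [0.37, 0.05, 11.4, 0, 0, 0, 2], [0.37, 0.05, 11.4, 0, 0, 0, 2]], force=50)

```text
t: 14.2
tcp_pos: [0.4221, -0.0995, 0.0467]
eef_rot: [-2.142, 2.295, -0.002]
force: [-0.3, -0.8, 0.0]
grip_width: 0.781
```

Call:
step_arm(deltas=[[0, 0, 0, 0, 0, 0, 2], [0, 0, 0, 0, 0, 0, 2], [0, 0, 0, 0, 0, 0, 2], [0, 0, 0, 0, 0, 0, 2], [0, 0, 0, 0, 0, 0, 2], [0, 0, 0, 0, 0, 0, 2], [0, 0, 0, 0, 0, 0, 2]])

```text
t: 14.9
tcp_pos: [0.4207, -0.0997, 0.0453]
eef_rot: [2.143, -2.297, -0.0]
force: [-0.8, 0.3, -0.5]
grip_width: 0.289
```

```bash
python3 plan.py 0.421 -0.1 0.2 176.2
```

```text
shift [  0.03  -0.02 -15.47] turn [ 0.03 -0.01 -0.17] | now [ 0.4207 -0.0997  0.0453] yaw_y 176.03 tilt [-0. -0. -1.] j [ 0.23  0.18 -0.74 -0.   -0.66 -0.3 ] F [-0.8  0.3 -0.5] g 25.4 t 14.9
```

Call:
step_arm(deltas=[[0, 0, -1, 0, 0, 0, 2], [0, 0, -4, 0, 0, 0, 2], [0, 0, -8, 0, 0, 0, 2], [0, 0, -12, 0, 0, 0, 2], [0, 0, -16, 0, 0, 0, 2], [0, 0, -17.5, 0, 0, 0, 2], [0, 0, -17.5, 0, 0, 0, 2], [0, 0, -17.5, 0, 0, 0, 2]])

```text
t: 15.7
tcp_pos: [0.4204, -0.0996, 0.2201]
eef_rot: [-2.143, 2.297, 0.001]
force: [0.2, -0.6, -2.3]
grip_width: 0.289
```

```bash
python3 plan.py 0.58 -0.0718 0.22 176.2
```

```text
shift [-3.880e+00 -1.573e+01  1.000e-02] turn [ 0.01  0.03 -0.19] | now [ 0.4204 -0.0996  0.2201] yaw_y 176.01 tilt [-0.     0.001 -1.   ] j [ 0.23 -0.05 -0.5  -0.   -1.12 -0.3 ] F [ 0.2 -0.6 -2.3] g 25.4 t 15.7
```

Call:
step_arm(deltas=[[-0.6, -2.4, 0, 0, 0, 0, 2], [-1.4, -5.5, 0, 0, 0, 0, 2], [-2.2, -9, 0, 0, 0, 0, 2], [-3, -12, 0, 0, 0, -0.2, 2], [-3.7, -15, 0, 0, 0, -0.2, 2], [-3.9, -15.7, 0, 0, 0, -0.2, 2], [-3.9, -15.7, 0, 0, 0, -0.2, 2], [-3.9, -15.7, 0, 0, 0, -0.2, 2]])

```text
t: 16.5
tcp_pos: [0.5789, -0.0718, 0.219]
eef_rot: [2.145, -2.292, -0.003]
force: [-0.2, 0.1, -1.9]
grip_width: 0.287
```

```bash
python3 plan.py 0.58 -0.0718 0.162 176.2; python3 m.py side,wrist tamper,cradle
```

```text
shift [-0.01 -0.13  5.7 ] turn [ 0.17 -0.02  0.02] | now [ 0.5789 -0.0718  0.219 ] yaw_y 176.22 tilt [-0.003 -0.    -1.   ] j [ 0.21  0.22 -0.2  -0.   -1.15 -0.28] F [-0.2  0.1 -1.9] g 25.3 t 16.5
side cradle 0.69 [268. 196.] n 1622 ztop 0.125 med [ 0.567 -0.095  0.116] rect [ 0.5797 -0.0745] [230.  61.] ang 85.9 rgb [143. 120.  92.]
wrist tamper 0.66 [262. 223.] n 3766 ztop 0.272 med [ 0.579 -0.083  0.234] rect [ 0.5775 -0.0847] [38. 26.] ang 81.0 rgb [82. 56. 49.]
wrist cradle 0.66 [260. 126.] n 7219 ztop 0.123 med [ 0.575 -0.134  0.121] rect [ 0.5762 -0.1244] [121.  56.] ang 86.2 rgb [225. 191. 125.]
```

View pics/m_wrist.png

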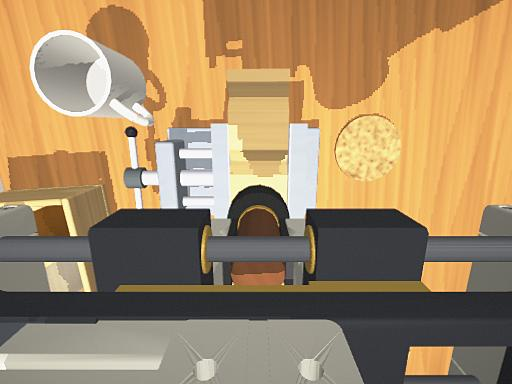

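View pics/m_side.png

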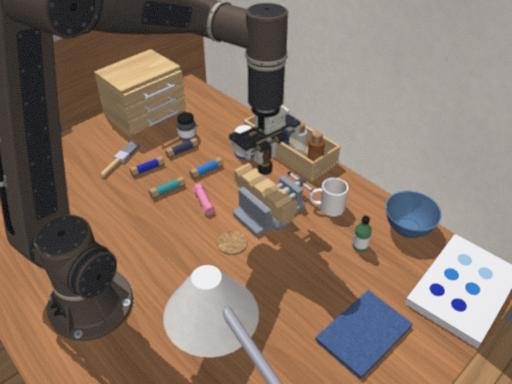

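Call:
step_arm(deltas=[[0, -0.1, 2, 0.15, 0, 0, 2], [0, -0.1, 4, 0.15, 0, 0, 2], [0, -0.1, 5, 0.15, 0, 0, 2], [0, -0.1, 5.4, 0.15, 0, 0, 2], [0, -0.1, 5.6, 0.15, 0, 0, 2], [0, -0.1, 5.7, 0.15, 0, 0, 2]], force=58)

```text
t: 17.4
tcp_pos: [0.5817, -0.0717, 0.1641]
eef_rot: [-2.146, 2.291, -0.004]
force: [0.1, -0.3, -1.2]
grip_width: 0.286
```

Call:
step_arm(deltas=[[0, 0, 0.1, 0, 0, 0, 2], [0, 0, 0.2, 0, 0, 0, 2], [0, 0, 0.3, 0, 0, 0, 2]])

```text
t: 17.7
tcp_pos: [0.5813, -0.0718, 0.161]
eef_rot: [-2.146, 2.292, -0.004]
force: [-2.5, 1.6, 2.8]
grip_width: 0.288
```

Call:
step_arm(deltas=[[0, 0, 0.1, 0, 0, 0, 2], [0, 0, 0.2, 0, 0, 0, 2], [0, 0, 0.3, 0, 0, 0, 2]])

```text
t: 18.0
tcp_pos: [0.5819, -0.0718, 0.1581]
eef_rot: [-2.146, 2.291, -0.005]
force: [-1.1, 0.5, 6.3]
grip_width: 0.287
```

Call:
step_arm(deltas=[[0, 0, 0.1, 0, 0, 0, 2], [0, 0, 0.2, 0, 0, 0, 2], [0, 0, 0.3, 0, 0, 0, 2]])

```text
t: 18.3
tcp_pos: [0.5826, -0.0718, 0.1557]
eef_rot: [-2.145, 2.29, -0.007]
force: [-0.4, -0.4, 7.7]
grip_width: 0.287
```

Call:
step_arm(deltas=[[0, 0, 0.1, 0, 0, 0, 2], [0, 0, 0.2, 0, 0, 0, 2], [0, 0, 0.3, 0, 0, 0, 2], [0, 0, 0.4, 0, 0, 0, 2]])

```text
t: 18.7
tcp_pos: [0.5832, -0.0717, 0.1517]
eef_rot: [-2.145, 2.289, -0.008]
force: [2.0, -0.6, 3.6]
grip_width: 0.287
```

```bash
python3 m.py side,wrist cradle
```

```text
side cradle 0.90 [274. 199.] n 1122 ztop 0.115 med [ 0.563 -0.132  0.104] rect [ 0.5457 -0.084 ] [222. 113.] ang 102.1 rgb [135. 114.  87.]
wrist cradle 0.71 [265. 120.] n 11413 ztop 0.113 med [ 0.576 -0.139  0.111] rect [ 0.578  -0.1255] [119.  56.] ang 86.3 rgb [227. 194. 127.]
```

Sliding down (top now 0.113). Continuing.

Call:
step_arm(deltas=[[0, 0, 0.1, 0, 0, 0, 2], [0, 0, 0.2, 0, 0, 0, 2], [0, 0, 0.3, 0, 0, 0, 2], [0, 0, 0.4, 0, 0, 0, 2]])

```text
t: 19.3
tcp_pos: [0.5814, -0.0716, 0.1463]
eef_rot: [-2.146, 2.292, -0.003]
force: [4.0, 0.8, 5.5]
grip_width: 0.29
```

Call:
step_arm(deltas=[[0, 0, 0.1, 0, 0, 0, 2], [0, 0, 0.2, 0, 0, 0, 2], [0, 0, 0.2, 0, 0, 0, 2]])

```text
t: 19.6
tcp_pos: [0.5816, -0.0717, 0.1453]
eef_rot: [-2.146, 2.291, -0.004]
force: [2.8, 0.7, 10.3]
grip_width: 0.287
```

Call:
step_arm(deltas=[[0, 0, 0.1, 0, 0, 0, 2], [0, 0, 0.2, 0, 0, 0, 2], [0, 0, 0.2, 0, 0, 0, 2]])

```text
t: 19.9
tcp_pos: [0.5817, -0.0717, 0.1452]
eef_rot: [-2.146, 2.29, -0.006]
force: [-3.8, 3.5, 24.2]
grip_width: 0.288
```

```bash
python3 m.py wrist cradle
```

```text
wrist cradle 0.91 [259. 122.] n 11328 ztop 0.106 med [ 0.577 -0.139  0.105] rect [ 0.5783 -0.1254] [118.  56.] ang 86.3 rgb [228. 194. 127.]
```

Force jumps to 24 N with the top at 0.106, so it's home. Lifting off.

Call:
step_arm(deltas=[[0, 0, -1, 0, 0, 0, 2], [0, 0, -3, 0, 0, 0, 2], [0, 0, -6, 0, 0, 0, 2], [0, 0, -8, 0, 0, 0, 2], [0, 0, -8, 0, 0, 0, 2]])

```text
t: 20.5
tcp_pos: [0.5808, -0.0717, 0.224]
eef_rot: [-2.145, 2.292, -0.003]
force: [0.6, -0.3, -1.5]
grip_width: 0.286
```

```bash
python3 plan.py 0.4275 -0.0945 0.22 176.2; python3 m.py wrist,side cradle,coaster
```

```text
shift [ 3.28 15.15  0.35] turn [-0.17  0.02  0.02] | now [ 0.5808 -0.0717  0.224 ] yaw_y 176.22 tilt [ 0.003  0.    -1.   ] j [ 0.21  0.21 -0.2   0.   -1.16 -0.28] F [ 0.6 -0.3 -1.5] g 25.1 t 20.5
wrist cradle 0.86 [257. 127.] n 6457 ztop 0.107 med [ 0.578 -0.132  0.105] rect [ 0.5784 -0.1238] [122.  56.] ang 86.2 rgb [228. 194. 127.]
wrist coaster 0.67 [368. 147.] n 3326 ztop 0.007 med [ 0.428 -0.096  0.006] rect [ 0.4277 -0.0945] [89. 88.] ang 176.6 rgb [244. 215. 134.]
wrist coaster 0.40 [209. 165.] n 10148 ztop 0.090 med [ 0.634 -0.089  0.069] rect [ 0.581 -0.085] [107. 106.] ang 176.2 rgb [223. 229. 235.]
side cradle 0.58 [268. 194.] n 1553 ztop 0.109 med [ 0.572 -0.096  0.102] rect [ 0.5827 -0.0746] [230.  62.] ang 86.1 rgb [157. 132. 101.]
side cradle 0.17 [169. 188.] n 321 ztop 0.033 med [0.415 0.213 0.024] rect [0.4185 0.2138] [124.  32.] ang 169.9 rgb [ 82. 115. 107.]
side coaster 0.79 [232. 242.] n 565 ztop 0.010 med [ 0.426 -0.101  0.006] rect [ 0.4282 -0.0988] [88. 86.] ang 48.7 rgb [180. 142. 104.]
```

View pics/m_side.png

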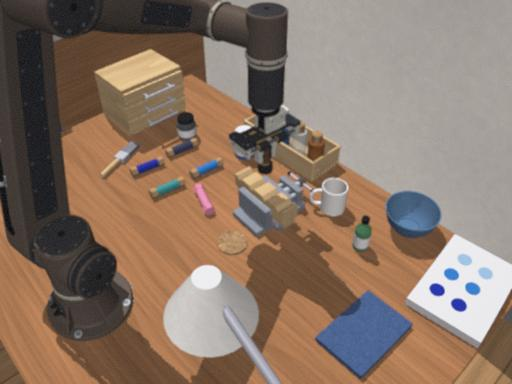

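Call:
step_arm(deltas=[[0.4, 1.5, -1, -0.1, 0, 0, 2], [0.8, 4, -2, -0.1, 0, 0, 2], [1, 7, -4, -0.1, 0, 0, 2], [1.2, 9.5, -5, -0.1, 0, 0, 2], [1.5, 12, -5, -0.1, 0, 0, 2], [1.5, 12, -5, -0.1, 0, 0, 2], [1.5, 12, -5, -0.1, 0, 0, 2]])

```text
t: 21.5
tcp_pos: [0.4598, -0.0788, 0.2719]
eef_rot: [-2.147, 2.293, -0.001]
force: [0.2, 1.1, -1.7]
grip_width: 0.288
```

```bash
python3 plan.py 0.4275 -0.0945 0.1 176.2; python3 m.py wrist cradle,tamper
python3 - <<'E'
from h import *
f=np.load('pics/m_wrist.npz');s=dict(tcp_pos=f['tp'],eef_rot=f['tr']);X=pts('wrist',f['d'],s)
m=(X[...,2]>.103)&(X[...,2]<.11)&(f['d']>0)&(abs(X[...,1]+.07)<.13)&(X[...,0]>.53);m[210:]=0
q=X[m];print(rect(q[:,:2]),m.sum())
A=np.c_[q[:,:2]-[.58,-.073],np.ones(len(q))];print(np.linalg.lstsq(A,q[:,2],rcond=None)[0])
E
```

```text
shift [ 1.78  3.13 17.19] turn [-0.05  0.01  0.04] | now [ 0.4598 -0.0788  0.2719] yaw_y 176.24 tilt [ 0.001  0.    -1.   ] j [ 0.25 -0.02 -0.35  0.   -1.24 -0.32] F [ 0.2  1.1 -1.7] g 25.3 t 21.5
wrist cradle 0.81 [163. 149.] n 6148 ztop 0.107 med [ 0.574 -0.122  0.105] rect [ 0.5489 -0.1145] [137. 117.] ang 86.5 rgb [247. 243. 176.]
wrist tamper 0.90 [261. 225.] n 3643 ztop 0.323 med [ 0.459 -0.09   0.285] rect [ 0.4602 -0.0923] [37. 26.] ang 88.4 rgb [80. 54. 48.]
wrist tamper 0.38 [163. 145.] n 6127 ztop 0.107 med [ 0.574 -0.122  0.105] rect [ 0.579  -0.1164] [137.  57.] ang 86.3 rgb [247. 243. 176.]
(array([ 0.57895752, -0.11765472]), (132.75807189941406, 57.033966064453125), np.float32(86.20219)) 3730
[2.17530943e-05 1.18150498e-03 1.05458199e-01]
```

View pics/m_wrist.png

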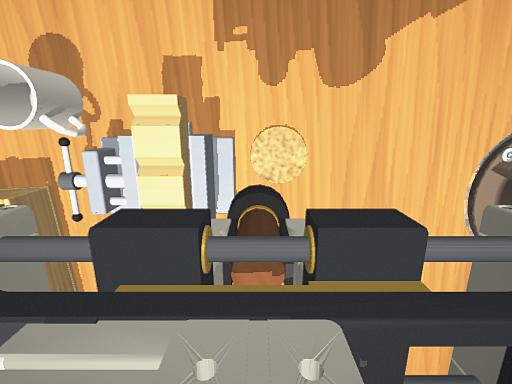

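Cradle is home: level to about 1 mrad, top 0.1055, centre line on the seat. Returning the tamper.

Call:
step_arm(deltas=[[0.8, 1.3, 2, 0, 0, 0, 2], [1.8, 3.1, 5, 0, 0, 0, 2], [1.8, 3.1, 9, 0, 0, 0, 2], [1.8, 3.1, 13, 0, 0, 0, 2], [1.8, 3.1, 17, 0, 0, 0, 2], [1.8, 3.1, 20, 0, 0, 0, 2], [1.8, 3.1, 21, 0, 0, 0, 2], [1.8, 3.1, 21, 0, 0, 0, 2]])

```text
t: 22.45
tcp_pos: [0.4278, -0.095, 0.0608]
eef_rot: [2.145, -2.291, -0.002]
force: [0.3, 0.1, -0.7]
grip_width: 0.287
```

```bash
python3 plan.py 0.4275 -0.0945 0.046 176.2
```

```text
shift [-0.05  0.03  1.48] turn [ 0.16 -0.07  0.04] | now [ 0.4278 -0.095   0.0608] yaw_y 176.24 tilt [-0.003 -0.001 -1.   ] j [ 0.23  0.16 -0.71  0.   -0.71 -0.3 ] F [ 0.3  0.1 -0.7] g 25.3 t 22.4
```

Call:
step_arm(deltas=[[0, 0, 0.6, 0, 0, 0, 2], [0, 0, 1.1, 0, 0, 0, 2], [0, 0, 1.4, 0, 0, 0, 2], [0, 0, 1.5, 0, 0, 0, 2], [0, 0, 1.5, 0, 0, 0, 2]])

```text
t: 22.95
tcp_pos: [0.4285, -0.0947, 0.0473]
eef_rot: [-2.147, 2.292, -0.001]
force: [-0.5, 0.4, -1.4]
grip_width: 0.287
```

Call:
step_arm(deltas=[[0, 0, 0.1, 0, 0, 0, 2], [0, 0, 0.2, 0, 0, 0, 2], [0, 0, 0.2, 0, 0, 0, 2]])

```text
t: 23.25
tcp_pos: [0.4286, -0.0947, 0.0453]
eef_rot: [-2.147, 2.292, -0.001]
force: [-0.4, 0.7, 1.1]
grip_width: 0.286
```

Contact. Opening and rising.

Call:
step_arm(deltas=[[0, 0, 0, 0, 0, 0, 3.5], [0, 0, 0, 0, 0, 0, 5], [0, 0, 0, 0, 0, 0, 6.5], [0, 0, 0, 0, 0, 0, 7], [0, 0, -4, 0, 0, 0, 7], [0, 0, -9, 0, 0, 0, 7], [0, 0, -14, 0, 0, 0, 7], [0, 0, -19, 0, 0, 0, 7]])

```text
t: 24.05
tcp_pos: [0.4276, -0.0948, 0.2372]
eef_rot: [-2.147, 2.293, -0.001]
force: [2.3, 0.5, -0.4]
grip_width: 0.796
```

```bash
python3 m.py side,top tamper,tube1,cradle; python3 plan.py 0.47 0.215 0.28 -97
```

```text
side tamper 0.23 [265. 206.] n 1850 ztop 0.091 med [ 0.535 -0.091  0.053] rect [ 0.5827 -0.0771] [133. 113.] ang 87.1 rgb [110.  107.5 113. ]
side tube1 0.79 [147. 165.] n 311 ztop 0.031 med [0.431 0.352 0.022] rect [0.4292 0.3551] [119.  30.] ang 167.8 rgb [ 75.  67. 111.]
side tube1 0.69 [262. 206.] n 1801 ztop 0.091 med [ 0.535 -0.09   0.054] rect [ 0.5827 -0.0771] [133. 113.] ang 87.1 rgb [108. 107. 114.]
side tube1 0.62 [203. 200.] n 361 ztop 0.033 med [0.469 0.088 0.026] rect [0.4742 0.095 ] [127.  31.] ang 69.6 rgb [205. 124. 148.]
side tube1 0.59 [180. 148.] n 331 ztop 0.030 med [0.578 0.352 0.021] rect [0.5794 0.3545] [122.  32.] ang 170.6 rgb [91. 73. 75.]
side tube1 0.54 [167. 190.] n 331 ztop 0.033 med [0.416 0.213 0.025] rect [0.4176 0.2181] [120.  32.] ang 169.6 rgb [ 83. 122. 111.]
top tube1 0.79 [159. 190.] n 225 ztop 0.036 med [0.57  0.359 0.028] rect [0.5782 0.3603] [117.  29.] ang 172.3 rgb [73. 75. 84.]
top tube1 0.76 [161. 221.] n 261 ztop 0.037 med [0.425 0.359 0.026] rect [0.429  0.3594] [118.  29.] ang 169.5 rgb [76. 67. 99.]
top tube1 0.48 [199. 189.] n 214 ztop 0.036 med [0.584 0.21  0.027] rect [0.58   0.2098] [114.  28.] ang 172.9 rgb [ 52. 119. 142.]
top cradle 0.72 [252. 182.] n 352 ztop 0.112 med [ 0.589 -0.009  0.105] rect [ 0.5853 -0.0207] [127.  55.] ang 88.6 rgb [212.  176.  113.5]
shift [-31.19  -2.21  -4.65] turn [ 1.100e-01  5.000e-02 -8.677e+01] | now [ 0.4273 -0.0948  0.2337] yaw_y 176.23 tilt [-0.002 -0.    -1.   ] j [ 0.24 -0.05 -0.47  0.   -1.16 -0.3 ] F [ 0.   0.3 -0.1] g 70.5 t 24.4
```

View pics/m_side.png

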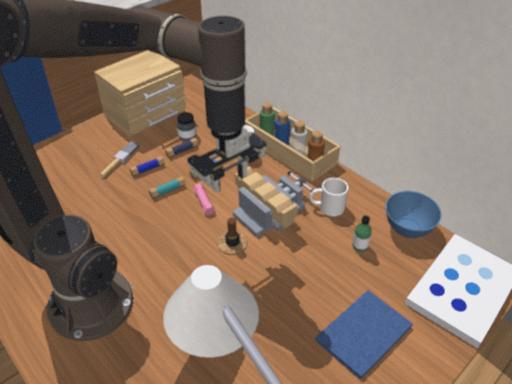

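Call:
step_arm(deltas=[[0, -1, -1, 0, 0, -8, 7], [-0.5, -2, -2, 0, 0, -16, 7], [-1, -3, -3, 0, 0, -24, 7], [-1.5, -4, -4, 0, 0, -32, 7], [-2, -5, -5, 0, 0, -40, 7], [-2.5, -6, -6, 0, 0, -48, 7], [-3, -7, -6.5, 0, 0, -56, 7], [-3, -7.2, -6.5, 0, 0, -64, 7]])

```text
t: 25.25
tcp_pos: [0.5029, -0.0691, 0.2992]
eef_rot: [3.038, -0.797, -0.001]
force: [0.7, -0.0, 0.2]
grip_width: 0.801
```

Call:
step_arm(deltas=[[0, 0, 0, 0, 0, -8, 7], [0, 0, 0, 0, 0, -16, 7], [0, 0, 0, 0, 0, -23, 7], [0, 0, 0, 0, 0, -23, 7], [0, 0, 0, 0, 0, -23, 7]])

```text
t: 25.75
tcp_pos: [0.5017, -0.0695, 0.2992]
eef_rot: [3.135, -0.191, -0.001]
force: [0.1, -0.8, -0.4]
grip_width: 0.804
```

```bash
python3 plan.py 0.44 0.215 0.28 -97; python3 m.py wrist cradle
python3 - <<'E'
from h import *
f=np.load('pics/m_wrist.npz');s=dict(tcp_pos=f['tp'],eef_rot=f['tr']);X=pts('wrist',f['d'],s)
m=(X[...,2]>.09)&(X[...,2]<.11)&(f['d']>0)&(abs(X[...,1]+.07)<.13)&(X[...,0]>.53)&(X[...,0]<.64);m[210:]=0
c=np.array([.582,-.072]);a=np.radians(86.2);v=np.array([np.cos(a),np.sin(a)]);u=np.array([v[1],-v[0]])
D=X[...,:2]-c;U=D@u;V=D@v
mm=m&(abs(U)<.022)
for k in range(-13,14):
    b=mm&(V>k*.01-.005)&(V<k*.01+.005)
    if b.sum(): print(k*10,b.sum(),(np.median(X[b][:,2])*1000).round(1),end=' | ')
mz=mm&(X[...,2]>.094);print('\nV ends',np.percentile(V[mz],[.2,99.8]))
q=m&(X[...,2]>.103);print('U ends',np.percentile(U[q],[.5,99.5]))
# groove centers : weighted depth
for g in(-.09,-.03,.03,.09):
    b=mm&(abs(V-g)<.013);w=np.clip(.105-X[b][:,2],0,None);print(g,(V[b]*w).sum()/w.sum())
E
```

```text
shift [ -9.58 -27.49   1.91] turn [0.03 0.05 0.02] | now [ 0.5017 -0.0695  0.2992] yaw_y -96.98 tilt [-0.001 -0.    -1.   ] j [ 0.25  0.04 -0.23  0.   -1.3   1.2 ] F [ 0.1 -0.8 -0.4] g 70.7 t 25.8
wrist cradle 0.70 [254. 112.] n 8308 ztop 0.107 med [ 0.583 -0.073  0.105] rect [ 0.582 -0.072] [226.  56.] ang 86.2 rgb [246. 234. 160.]
wrist cradle 0.24 [279. 210.] n 775 ztop 0.096 med [ 0.438 -0.094  0.047] rect [ 0.4303 -0.0944] [25. 24.] ang 80.2 rgb [76. 60. 55.]
-110 218 105.5 | -100 345 103.3 | -90 278 95.8 | -80 256 103.5 | -70 296 105.5 | -60 294 105.6 | -50 297 105.5 | -40 305 103.5 | -30 283 96.2 | -20 274 103.5 | -10 295 105.5 | 0 291 105.6 | 10 294 105.6 | 20 275 103.7 | 30 272 96.0 | 40 312 103.2 | 50 292 105.6 | 60 289 105.6 | 70 292 105.6 | 80 235 103.9 | 90 269 96.0 | 100 339 103.4 | 110 223 105.5 | 
V ends [-0.11182806  0.11223869]
U ends [-0.02783207  0.0275993 ]
-0.09 -0.09090221717990594
-0.03 -0.030204192567029716
0.03 0.030448477813679018
0.09 0.09110704286749383
```

View pics/m_wrist.png

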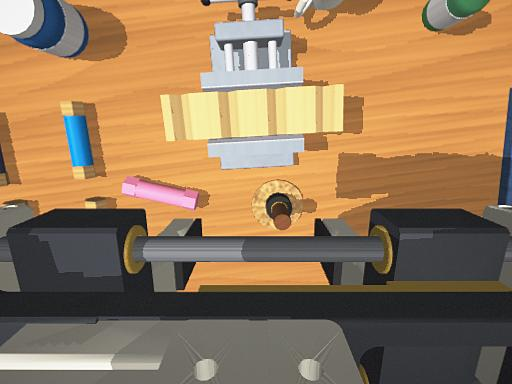

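Cradle centre (0.582, -0.072) and grooves exactly as specified. Now the tubes.

Call:
step_arm(deltas=[[-1.5, -4, 0.3, 0, 0, 0, 8], [-3, -8, 0.6, 0, 0, 0, 8], [-4.5, -12, 1, 0, 0, 0, 8], [-6, -16, 1.3, 0, 0, 0, 8], [-7.5, -20, 1.6, 0, 0, 0, 8], [-9, -24, 1.9, 0, 0, 0, 8], [-9.6, -27.5, 1.9, 0, 0, 0, 8], [-9.6, -27.5, 1.9, 0, 0, 0, 8]])

```text
t: 26.65
tcp_pos: [0.4387, 0.2183, 0.2806]
eef_rot: [3.136, -0.183, 0.001]
force: [-0.2, -1.0, -0.2]
grip_width: 0.911
```

```bash
cat > tubes.py <<'E'
from h import *
import sys
p,d,s=snap('wrist','tubes');X=pts('wrist',d,s)
for r in eyes.silhouettes('tube1','wrist')[:6]:
    m=np.array(r['region'])&(d>0);m[208:]=0
    if m.sum()<100: continue
    Q=X[m];Q=Q[(Q[:,2]>.004)&(Q[:,2]<.045)]
    if len(Q)<50: continue
    cc,wh,an=rect(Q[:,:2]);T=Q[Q[:,2]>.024];c2,w2,a2=rect(T[:,:2])
    px=p[m].astype(int);
    print('%.2f'%r['score'],np.round(r['location']),m.sum(),'zt %.3f'%np.percentile(Q[:,2],97),'all',cc.round(4),np.round(wh),'%.1f'%an,'| top',c2.round(4),np.round(w2),'%.1f'%a2,np.median(px,0))
E
python3 tubes.py;python3 plan.py 0.44 0.215 0.28 -97
```

```text
0.92 [172. 182.] 1324 zt 0.031 all [0.4404 0.361 ] [103.  35.] 169.5 | top [0.442 0.36 ] [99. 25.] 170.3 [ 55.   79.  188.5]
0.91 [333. 136.] 1772 zt 0.031 all [0.4747 0.0986] [121.  35.] 69.8 | top [0.4744 0.0987] [121.  25.] 70.1 [247. 178. 221.]
0.78 [248.  67.] 2079 zt 0.031 all [0.5772 0.2137] [120.  34.] 173.5 | top [0.5771 0.2132] [120.  25.] 174.4 [ 51. 170. 204.]
0.70 [148.  79.] 2074 zt 0.031 all [0.5827 0.3633] [120.  35.] 172.1 | top [0.5826 0.3625] [120.  26.] 172.1 [102. 106. 122.]
0.56 [258. 179.] 1378 zt 0.031 all [0.4263 0.222 ] [107.  35.] 170.7 | top [0.4278 0.2217] [104.  25.] 170.4 [ 59. 204. 172.]
shift [0.13 0.04 0.07] turn [ 0.04 -0.02  0.25] | now [0.4387 0.2155 0.2807] yaw_y -96.75 tilt [ 0.    -0.001 -1.   ] j [ 0.86  0.01 -0.3   0.   -1.26  0.59] F [-0.7 -1.3 -0.1] g 80.5 t 26.8
```

View pics/tubes.png

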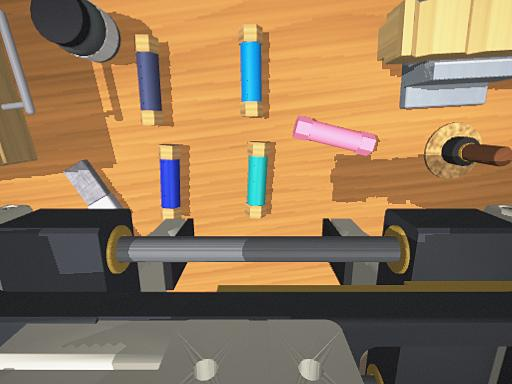

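```bash
sed -i 's/m\[208:\]=0/m[222:]=0/' tubes.py; python3 tubes.py;python3 plan.py 0.44 0.215 0.28 -97
```

```text
0.98 [149.  76.] 2009 zt 0.031 all [0.5824 0.3636] [120.  35.] 172.1 | top [0.5823 0.3629] [120.  25.] 172.5 [102. 105. 123.]
0.97 [257. 180.] 1515 zt 0.031 all [0.4196 0.2233] [121.  35.] 170.4 | top [0.4195 0.223 ] [121.  25.] 171.0 [ 61. 206. 160.]
0.80 [172. 179.] 1528 zt 0.031 all [0.4319 0.3619] [120.  35.] 170.2 | top [0.4319 0.3616] [120.  24.] 170.5 [ 58.   82.  156.5]
0.78 [332. 136.] 1713 zt 0.031 all [0.4746 0.0986] [121.  34.] 69.8 | top [0.4745 0.0986] [121.  25.] 69.8 [247. 179. 222.]
0.58 [245.  70.] 1896 zt 0.031 all [0.5769 0.2133] [120.  33.] 173.6 | top [0.5768 0.213 ] [120.  25.] 173.6 [ 44. 172. 221.]
0.45 [445.  31.] 7776 zt 0.045 all [0.6035 0.0189] [78. 41.] 163.0 | top [0.6078 0.0224] [83. 27.] 144.8 [243. 220. 144.]
shift [ 0.09 -0.07  0.09] turn [ 0.02 -0.04  0.17] | now [0.439  0.2144 0.2809] yaw_y -96.83 tilt [ 0.001 -0.    -1.   ] j [ 0.86  0.01 -0.3   0.   -1.26  0.59] F [ 0.3 -0.4 -0.6] g 80.2 t 26.9
```

```bash
python3 plan.py 0.4195 0.222 0.06 -99.3
```

```text
shift [-2.04 -0.53 22.09] turn [ 0.01 -0.04  2.47] | now [0.439  0.2144 0.2809] yaw_y -96.83 tilt [ 0.001 -0.    -1.   ] j [ 0.86  0.01 -0.3   0.   -1.26  0.59] F [ 0.3 -0.4 -0.6] g 80.2 t 26.9
```

Call:
step_arm(deltas=[[-1, -0.3, 4, 0, 0, 1.2, 7], [-2, -0.5, 9, 0, 0, 2.5, 7], [-2, -0.5, 14, 0, 0, 2.5, 7], [-2, -0.5, 18, 0, 0, 2.5, 7], [-2, -0.5, 21, 0, 0, 2.5, 7], [-2, -0.5, 22, 0, 0, 2.5, 7], [-2, -0.5, 22, 0, 0, 2.5, 7]])

```text
t: 27.55
tcp_pos: [0.4198, 0.221, 0.0603]
eef_rot: [3.129, -0.256, -0.001]
force: [-0.2, 0.4, -0.4]
grip_width: 0.798
```

```bash
python3 plan.py 0.4195 0.222 0.008 -99.3
```

```text
shift [-0.05 -0.11  5.23] turn [ 0.13  0.02 -0.05] | now [0.4198 0.221  0.0603] yaw_y -99.35 tilt [-0.001 -0.002 -1.   ] j [ 0.9   0.22 -0.63  0.   -0.72  0.51] F [-0.2  0.4 -0.4] g 70.2 t 27.6
```

Call:
step_arm(deltas=[[-0.05, -0.1, 3, 0, 0, 0, 7], [-0.05, -0.1, 5, 0, 0, 0, 7], [-0.05, -0.1, 5.2, 0, 0, 0, 7], [-0.05, -0.1, 5.2, 0, 0, 0, 5], [-0.05, -0.1, 5.2, 0, 0, 0, 2.5], [-0.05, -0.1, 5.2, 0, 0, 0, 2.5], [-0.05, -0.1, 5.2, 0, 0, 0, 2.5], [-0.05, -0.1, 5.2, 0, 0, 0, 2.5]], force=30)

```text
t: 28.35
tcp_pos: [0.4199, 0.2235, 0.0096]
eef_rot: [-3.13, 0.254, -0.002]
force: [-0.2, -0.6, 0.4]
grip_width: 0.409
```

Call:
step_arm(deltas=[[0, 0, 0, 0, 0, 0, 2.5], [0, 0, 0, 0, 0, 0, 2.5], [0, 0, 0, 0, 0, 0, 2.5], [0, 0, 0, 0, 0, 0, 2.5], [0, 0, 0, 0, 0, 0, 2.5]])

```text
t: 28.85
tcp_pos: [0.4197, 0.2233, 0.0093]
eef_rot: [-3.131, 0.254, -0.002]
force: [-2.4, -0.7, 5.7]
grip_width: 0.333
```

```bash
python3 plan.py 0.4195 0.222 0.21 -99.3
```

```text
shift [ 2.000e-02  1.300e-01 -2.007e+01] turn [-0.01 -0.06  0.04] | now [0.4197 0.2233 0.0093] yaw_y -99.26 tilt [ 0.001 -0.    -1.   ] j [ 0.9   0.3  -0.68  0.   -0.59  0.5 ] F [-2.4 -0.7  5.7] g 29.3 t 28.9
```

Call:
step_arm(deltas=[[0, 0, -1, 0, 0, 0, 2.5], [0, 0, -4, 0, 0, 0, 2.5], [0, 0, -8, 0, 0, 0, 2.5], [0, 0, -12, 0, 0, 0, 2.5], [0, 0, -16, 0, 0, 0, 2.5], [0, 0, -20, 0, 0, 0, 2.5], [0, 0, -20, 0, 0, 0, 2.5], [0, 0, -20, 0, 0, 0, 2.5]])

```text
t: 29.65
tcp_pos: [0.4194, 0.2235, 0.2102]
eef_rot: [-3.129, 0.254, -0.003]
force: [-0.6, 0.2, -2.0]
grip_width: 0.335
```

```bash
python3 held.py 0.02; python3 plan.py 0.576 -0.1618 0.21 -93.8
```

```text
3012 (array([0.46070728, 0.21735565]), (36.28752899169922, 25.439151763916016), np.float32(170.54364)) 0.01970921404287973 z range [0.01506032 0.01970921 0.02112532]
shift [21.7  35.44 -0.11] turn [-0.02 -0.03 -5.48] | now [0.419  0.223  0.2089] yaw_y -99.28 tilt [ 0.  0. -1.] j [ 0.91  0.04 -0.44  0.   -1.09  0.5 ] F [ 0.4 -0.3 -0.7] g 29.7 t 29.7
```

View pics/held.png

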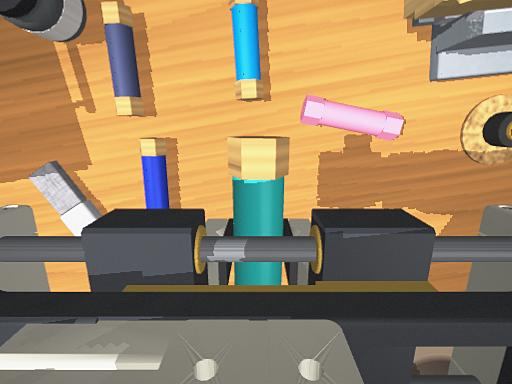

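Call:
step_arm(deltas=[[2, 3.5, -0.5, 0, 0, -1, 2.5], [5, 8, -1, 0, 0, -2, 2.5], [7.5, 12, -1, 0, 0, -3, 2.5], [10, 16, -1, 0, 0, -4, 2.5], [12.5, 20, -1, 0, 0, -5, 2.5], [15, 24, -1, 0, 0, -5.5, 2.5], [17, 28, -1, 0, 0, -5.5, 2.5], [19, 31, -1, 0, 0, -5.5, 2.5]])

```text
t: 30.5
tcp_pos: [0.5562, -0.1157, 0.2172]
eef_rot: [3.139, -0.105, -0.004]
force: [-0.5, 1.1, -0.4]
grip_width: 0.333
```

```bash
python3 plan.py 0.576 -0.1618 0.2 -93.8
```

```text
shift [2.29 4.46 1.71] turn [ 0.03  0.16 -0.03] | now [ 0.5562 -0.1157  0.2172] yaw_y -93.83 tilt [-0.003 -0.    -1.   ] j [ 0.14  0.19 -0.24 -0.   -1.14  1.36] F [-0.5  1.1 -0.4] g 29.3 t 30.5
```

Call:
step_arm(deltas=[[1.2, 2.2, 0.5, 0, 0, 0, 2.5], [2.2, 4.2, 1.5, 0, 0, 0, 2.5], [2.2, 4.2, 3, 0, 0, 0, 2.5], [2.2, 4.2, 5, 0, 0, 0, 2.5], [2.2, 4.2, 6, 0, 0, 0, 2.5], [2.2, 4.2, 6, 0, 0, 0, 2.5]])

```text
t: 31.1
tcp_pos: [0.5746, -0.1565, 0.1564]
eef_rot: [3.14, -0.104, -0.007]
force: [0.5, -0.8, -1.4]
grip_width: 0.336
```

```bash
python3 plan.py 0.576 -0.1618 0.1085 -93.8;python3 held.py 0.02
```

```text
shift [0.2  0.51 4.79] turn [0.02 0.26 0.02] | now [ 0.5746 -0.1565  0.1564] yaw_y -93.78 tilt [-0.005  0.    -1.   ] j [ 0.06  0.29 -0.26 -0.   -1.03  1.44] F [ 0.5 -0.8 -1.4] g 29.6 t 31.1
2974 (array([ 0.61638647, -0.15860072]), (36.410804748535156, 24.66793441772461), np.float32(175.9406)) 0.01941058135500129 z range [0.01509409 0.01941058 0.02076207]
```

Call:
step_arm(deltas=[[0.2, 0.55, 1, 0, 0.25, 0, 2.5], [0.2, 0.55, 2, 0, 0.25, 0, 2.5], [0.2, 0.55, 3, 0, 0.25, 0, 2.5], [0.2, 0.55, 3.7, 0, 0.25, 0, 2.5], [0.2, 0.55, 4.2, 0, 0.25, 0, 2.5], [0.2, 0.55, 4.2, 0, 0.25, 0, 2.5]])

```text
t: 31.75
tcp_pos: [0.5775, -0.1622, 0.1163]
eef_rot: [3.14, -0.103, 0.006]
force: [-0.0, -0.6, -0.8]
grip_width: 0.332
```

```bash
python3 plan.py 0.576 -0.1618 0.1085 -93.8;python3 held.py 0.02
```

```text
shift [-0.16 -0.03  0.78] turn [ 0.   -0.22  0.04] | now [ 0.5775 -0.1622  0.1163] yaw_y -93.76 tilt [ 0.004 -0.    -1.   ] j [ 0.05  0.33 -0.31  0.   -0.93  1.45] F [-0.  -0.6 -0.8] g 29.2 t 31.8
3026 (array([ 0.61927271, -0.16398022]), (36.27643966674805, 25.859622955322266), np.float32(175.8499)) 0.0197676366254185 z range [0.0151056  0.01976764 0.02110295]
```

Call:
step_arm(deltas=[[-0.1, 0, 0.3, 0, 0, 0, 2.5], [-0.1, 0, 0.6, 0, 0, 0, 2.5], [-0.1, 0, 0.75, 0, 0, 0, 2.5], [-0.1, 0, 0.75, 0, 0, 0, 2.5]])

```text
t: 32.2
tcp_pos: [0.5771, -0.1625, 0.1099]
eef_rot: [3.139, -0.103, 0.009]
force: [0.3, -2.2, 0.3]
grip_width: 0.336
```

Call:
step_arm(deltas=[[0, 0, 0.1, 0, 0, 0, 2.5], [0, 0, 0.1, 0, 0, 0, 3.2], [0, 0, 0.1, 0, 0, 0, 3.6], [0, 0, 0.1, 0, 0, 0, 4.0], [0, 0, 0.1, 0, 0, 0, 4.0], [0, 0, 0, 0, 0, 0, 4.0]])

```text
t: 32.8
tcp_pos: [0.5769, -0.1621, 0.1095]
eef_rot: [3.14, -0.103, 0.008]
force: [-0.2, -0.5, 0.1]
grip_width: 0.457
```

Call:
step_arm(deltas=[[0, 0, -1, 0, 0, 0, 4], [0, 0, -3, 0, 0, 0, 4], [0, 0, -6, 0, 0, 0, 4], [0, -2, -10, 0, 0, 0, 5], [0, -5, -14, 0, 0, 0, 6], [0, -8, -17, 0, 0, 0, 7], [0, -8, -17, 0, 0, 0, 7]])

```text
t: 33.5
tcp_pos: [0.5838, -0.08, 0.2861]
eef_rot: [-3.139, 0.099, -0.023]
force: [1.0, -0.8, 0.1]
grip_width: 0.749
```

```bash
cat > placed.py <<'E'
from h import *
p,d,s=snap('wrist','placed');X=pts('wrist',d,s)
c=np.array([.582,-.072]);a=np.radians(86.2);v=np.array([np.cos(a),np.sin(a)]);u=np.array([v[1],-v[0]])
D=X[...,:2]-c;U=D@u;V=D@v
for g in(-.09,-.03,.03,.09):
    m=(d>0)&(abs(V-g)<.022)&(abs(U)<.075)&(X[...,2]>.113)&(X[...,2]<.14);m[215:]=0
    if m.sum()<200: print(g,'empty',m.sum());continue
    cc,wh,an=rect(np.c_[U[m],V[m]]);print(g,m.sum(),'UV',cc.round(4),np.round(wh),'ang %.1f'%an,'ztop %.4f'%np.percentile(X[m][:,2],97))
print(s['tcp_pos'])
E
python3 placed.py; python3 plan.py 0.5 -0.16 0.28 -93.8
```

```text
-0.09 2094 UV [ 0.0105 -0.09  ] [101.  35.] ang 0.0 ztop 0.1306
-0.03 empty 0
0.03 empty 0
0.09 empty 0
[ 0.5838336  -0.07995878  0.28606222]
shift [-7.75  8.43  0.23] turn [-0.07 -0.63  0.17] | now [ 0.5826 -0.0808  0.2833] yaw_y -93.63 tilt [ 0.011  0.    -1.   ] j [ 0.2   0.18 -0.11  0.   -1.28  1.31] F [-0.5 -0.9 -0.3] g 68.4 t 33.5
```

View pics/placed.png

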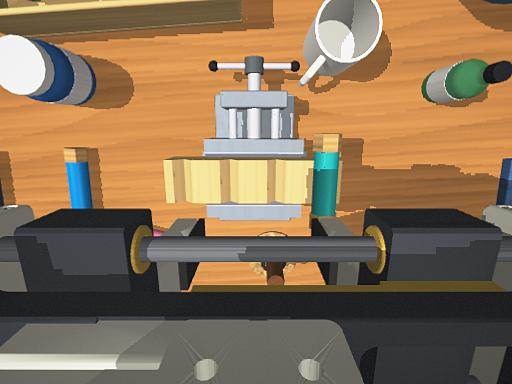

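Teal tube is seated in groove -90 (top 0.1306 as expected, centred within 1 mm). Next, sky blue.

```bash
python3 plan.py 0.52 0.213 0.26 -96.4
```

```text
shift [ -8.14 -28.92   2.27] turn [-0.08 -0.63  2.77] | now [ 0.5826 -0.0808  0.2833] yaw_y -93.63 tilt [ 0.011  0.    -1.   ] j [ 0.2   0.18 -0.11  0.   -1.28  1.31] F [-0.5 -0.9 -0.3] g 68.4 t 33.5
```

Call:
step_arm(deltas=[[-1, -4, 0, 0, -0.6, 0.5, 7], [-2.5, -9, 0.5, 0, -0.6, 1, 7], [-4, -14, 1, 0, -0.6, 1.5, 7], [-5.5, -19, 1.5, 0, -0.6, 2, 7], [-7, -24, 2, 0, -0.6, 2.5, 7], [-8.1, -28.9, 2.3, 0, -0.6, 2.8, 7], [-8.1, -28.9, 2.3, 0, -0.6, 2.8, 7], [-8.1, -28.9, 2.3, 0, -0.6, 2.8, 7]])

```text
t: 34.35
tcp_pos: [0.519, 0.2125, 0.2553]
eef_rot: [3.136, -0.176, -0.01]
force: [-0.9, 0.2, 0.0]
grip_width: 0.8
```

```bash
python3 -c "
from h import *
eyes.snapshot('top')"; python3 tubes.py; python3 plan.py 0.577 0.2125 0.06 -96.4
```

```text
0.84 [168. 208.] 538 zt 0.030 all [0.4735 0.355 ] [37. 34.] 170.1 | top [0.4738 0.3545] [35. 23.] 168.7 [155. 121. 124.]
0.79 [150. 133.] 2006 zt 0.031 all [0.5822 0.363 ] [120.  35.] 172.1 | top [0.5822 0.3628] [120.  25.] 172.2 [104. 107. 130.]
0.61 [334. 189.] 1658 zt 0.030 all [0.4746 0.0987] [121.  34.] 69.8 | top [0.475  0.0987] [121.  25.] 70.0 [232. 133. 166.]
0.59 [249. 127.] 1963 zt 0.031 all [0.5768 0.2134] [119.  34.] 173.8 | top [0.5768 0.2133] [119.  25.] 174.0 [ 48. 180. 224.]
shift [ 5.77 -0.9  19.57] turn [ 0.04  0.33 -0.21] | now [0.5197 0.2102 0.2561] yaw_y -96.61 tilt [-0.006  0.    -1.   ] j [ 0.73  0.16 -0.19 -0.   -1.23  0.73] F [ 0.  -0.1 -0.4] g 70.7 t 34.5
```

Sky tube is at (0.577, 0.213), 173.8°.

Call:
step_arm(deltas=[[2, -0.5, 3, 0, 0.3, 0, 7], [5, -0.9, 7, 0, 0.3, 0, 7], [5.8, -0.9, 12, 0, 0.3, 0, 7], [5.8, -0.9, 16, 0, 0.3, 0, 7], [5.8, -0.9, 19, 0, 0.3, 0, 7], [5.8, -0.9, 19.6, 0, 0.3, 0, 7], [5.8, -0.9, 19.6, 0, 0.3, 0, 7]])

```text
t: 35.2
tcp_pos: [0.5775, 0.2123, 0.0596]
eef_rot: [3.135, -0.182, -0.002]
force: [0.4, 0.9, 1.2]
grip_width: 0.798
```

```bash
python3 plan.py 0.577 0.213 0.0085 -96.3
```

```text
shift [-0.05 -0.07  5.11] turn [ 0.09  0.06 -0.35] | now [0.5775 0.2123 0.0596] yaw_y -96.65 tilt [-0.001 -0.001 -1.   ] j [ 0.67  0.41 -0.32  0.   -0.83  0.78] F [0.4 0.9 1.2] g 70.2 t 35.2
```

Call:
step_arm(deltas=[[-0.05, 0, 3, 0, 0, -0.3, 7], [-0.05, 0, 4.8, 0, 0, -0.3, 7], [-0.05, 0, 5.1, 0, 0, -0.3, 6], [-0.05, 0, 5.1, 0, 0, -0.3, 4], [-0.05, 0, 5.1, 0, 0, -0.3, 2.5], [-0.05, 0, 5.1, 0, 0, -0.3, 2.5], [-0.05, 0, 5.1, 0, 0, -0.3, 2.5], [-0.05, 0, 5.1, 0, 0, -0.3, 2.5]], force=30)

```text
t: 36.0
tcp_pos: [0.5771, 0.214, 0.0097]
eef_rot: [-3.136, 0.171, -0.001]
force: [-1.5, -0.4, 4.8]
grip_width: 0.337
```

Call:
step_arm(deltas=[[0, 0, 0, 0, 0, 0, 2.5], [0, 0, 0, 0, 0, 0, 2.5], [0, 0, 0, 0, 0, 0, 2.5], [0, 0, -1, 0, 0, 0, 2.5], [0, 0, -4, 0, 0, 0, 2.5], [0, 0, -8, 0, 0, 0, 2.5], [0, 0, -12, 0, 0, 0, 2.5], [0, 0, -16, 0, 0, 0, 2.5]])

```text
t: 36.8
tcp_pos: [0.5765, 0.2137, 0.1709]
eef_rot: [3.137, -0.172, -0.0]
force: [-0.1, 0.9, -1.3]
grip_width: 0.336
```

```bash
python3 plan.py 0.58 -0.1019 0.2 -93.8;python3 held.py 0.02
```

```text
shift [ 3.8  31.33 -2.91] turn [ 0.    0.01 -2.47] | now [0.5765 0.2137 0.1709] yaw_y -96.27 tilt [-0. -0. -1.] j [ 0.67  0.3  -0.2  -0.   -1.07  0.79] F [-0.1  0.9 -1.3] g 29.5 t 36.8
2949 (array([0.61813525, 0.21007854]), (35.901912689208984, 24.63913345336914), np.float32(173.76135)) 0.019285490190754512 z range [0.0150242  0.01928549 0.02064691]
```

Call:
step_arm(deltas=[[0.4, 2.5, -1.5, 0, 0, -0.5, 2.5], [1, 7, -3, 0, 0, -1, 2.5], [1.5, 11.5, -3, 0, 0, -1.5, 2.5], [2, 16, -3, 0, 0, -2, 2.5], [2.6, 21, -3, 0, 0, -2.5, 2.5], [3.3, 26, -3, 0, 0, -2.5, 2.5], [3.8, 30, -3, 0, 0, -2.5, 2.5], [3.8, 31.3, -3, 0, 0, -2.5, 2.5]])

```text
t: 37.65
tcp_pos: [0.5798, -0.1048, 0.199]
eef_rot: [3.139, -0.108, -0.001]
force: [0.0, 1.0, -1.4]
grip_width: 0.335
```

Call:
step_arm(deltas=[[0, 0, 1, 0, 0, 0, 2.5], [0, 0, 3, 0, 0, 0, 2.5], [0, 0, 4.5, 0, 0, 0, 2.5], [0, 0, 5, 0, 0, 0, 2.5], [0, 0, 5, 0, 0, 0, 2.5]])

```text
t: 38.15
tcp_pos: [0.58, -0.1006, 0.1481]
eef_rot: [3.14, -0.102, -0.003]
force: [0.5, -0.6, 0.4]
grip_width: 0.334
```

```bash
python3 plan.py 0.58 -0.1019 0.1085 -93.8;python3 held.py 0.02
```

```text
shift [0.02 0.13 3.96] turn [0.01 0.1  0.09] | now [ 0.58   -0.1006  0.1481] yaw_y -93.71 tilt [-0.002 -0.    -1.   ] j [ 0.16  0.28 -0.29 -0.   -1.    1.35] F [ 0.5 -0.6  0.4] g 29.4 t 38.1
2935 (array([ 0.6218208 , -0.10215759]), (36.025394439697266, 24.818546295166016), np.float32(176.79057)) 0.019224113693811218 z range [0.01496635 0.01922411 0.02059534]
```

Call:
step_arm(deltas=[[0, 0.2, 1, 0, 0.1, 0.1, 2.5], [0, 0.2, 2, 0, 0.1, 0.1, 2.5], [0, 0.2, 3, 0, 0.1, 0.1, 2.5], [0, 0.2, 3.5, 0, 0.1, 0.1, 2.5], [0, 0.2, 3.8, 0, 0.1, 0.1, 2.5], [0, 0.2, 3.9, 0, 0.1, 0.1, 2.5]])

```text
t: 38.8
tcp_pos: [0.5803, -0.1032, 0.1101]
eef_rot: [-3.14, 0.106, -0.002]
force: [-2.1, 3.3, 6.7]
grip_width: 0.334
```

Call:
step_arm(deltas=[[0, -0.1, 0, 0, 0, 0, 2.5], [0, -0.1, 0, 0, 0, 0, 2.5]])

```text
t: 39.0
tcp_pos: [0.5804, -0.1026, 0.1101]
eef_rot: [3.139, -0.106, 0.003]
force: [-0.1, -1.4, -0.3]
grip_width: 0.332
```

Call:
step_arm(deltas=[[0, 0, 0.1, 0, 0, 0, 2.5], [0, 0, 0.1, 0, 0, 0, 3.2], [0, 0, 0.1, 0, 0, 0, 3.6], [0, 0, 0.1, 0, 0, 0, 4.0], [0, 0, 0.1, 0, 0, 0, 4.0], [0, 0, 0, 0, 0, 0, 4.0]])

```text
t: 39.6
tcp_pos: [0.5803, -0.1024, 0.1097]
eef_rot: [3.14, -0.106, 0.002]
force: [-0.4, 0.0, -0.2]
grip_width: 0.458
```

Call:
step_arm(deltas=[[0, 0, -1, 0, 0, 0, 4], [0, 0, -3, 0, 0, 0, 4], [0, 0, -6, 0, 0, 0, 4], [-1, -2, -10, 0, 0, 0, 5], [-3, -5, -14, 0, 0, 0, 6], [-5, -8, -17, 0, 0, 0, 7], [-5, -8, -17, 0, 0, 0, 7], [-5, -8, -17, 0, 0, 0, 7]])

```text
t: 40.4
tcp_pos: [0.5357, -0.0182, 0.282]
eef_rot: [-3.139, 0.103, -0.008]
force: [-0.2, 0.5, 0.2]
grip_width: 0.788
```

```bash
python3 placed.py;  python3 plan.py 0.36 0.36 0.28 -99.6
```

```text
-0.09 2993 UV [ 0.0013 -0.0899] [120.  35.] ang 0.0 ztop 0.1307
-0.03 2918 UV [ 0.0004 -0.0299] [120.  35.] ang 0.1 ztop 0.1307
0.03 empty 0
0.09 empty 0
[ 0.53570066 -0.01824974  0.28197512]
shift [-2.002e+01 -3.664e+01  2.000e-02] turn [-0.05 -0.16  5.79] | now [ 0.5354 -0.0189  0.2806] yaw_y -93.81 tilt [ 0.003  0.    -1.   ] j [ 0.33  0.09 -0.21  0.   -1.26  1.17] F [-0.4  0.1 -0.2] g 69.9 t 40.5
```

View pics/placed.png

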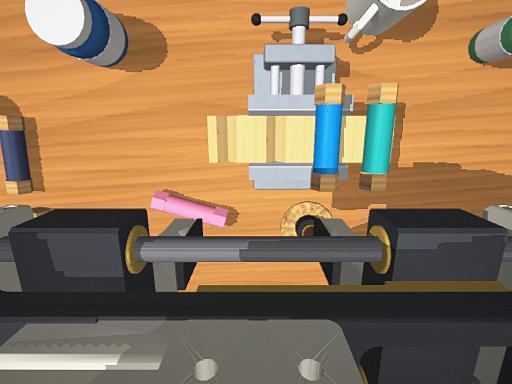

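Both seated well. Next, the deep blue tube.

Call:
step_arm(deltas=[[-1, -4, 0, 0, 0, 0.7, 7], [-2.5, -9, 0, 0, 0, 1.5, 7], [-4, -14, 0, 0, 0, 2.2, 7], [-5.5, -19, 0, 0, 0, 3, 7], [-7, -24, 0, 0, 0, 3.8, 7], [-8.5, -29, 0, 0, 0, 4.6, 7], [-10.5, -34, 0, 0, 0, 5.4, 7], [-11, -37, 0, 0, 0, 5.8, 7]])

```text
t: 41.25
tcp_pos: [0.45, 0.3585, 0.2785]
eef_rot: [3.128, -0.266, 0.001]
force: [1.7, -0.4, -0.3]
grip_width: 0.801
```

```bash
python3 -c "
from h import *
eyes.snapshot('top');eyes.snapshot('top')"; python3 tubes.py; python3 plan.py 0.432 0.3615 0.06 -99.6
```

```text
0.75 [242.  74.] 1998 zt 0.031 all [0.582  0.3633] [120.  35.] 172.1 | top [0.5823 0.3633] [119.  25.] 172.1 [109. 112. 133.]
0.70 [428. 125.] 1932 zt 0.030 all [0.4749 0.099 ] [122.  35.] 69.8 | top [0.4746 0.0987] [121.  24.] 69.6 [247. 180. 222.]
0.63 [258. 178.] 1527 zt 0.031 all [0.4315 0.3617] [120.  33.] 170.2 | top [0.4319 0.3621] [120.  25.] 170.1 [ 64.  90. 197.]
shift [-1.91 -0.15 21.78] turn [ 0.18 -0.01 -0.02] | now [0.4506 0.3575 0.2778] yaw_y -99.62 tilt [-0.    -0.003 -1.   ] j [ 1.01  0.17 -0.13  0.   -1.27  0.39] F [0.1 0.5 0.1] g 70.5 t 41.5
```

View pics/tubes.png

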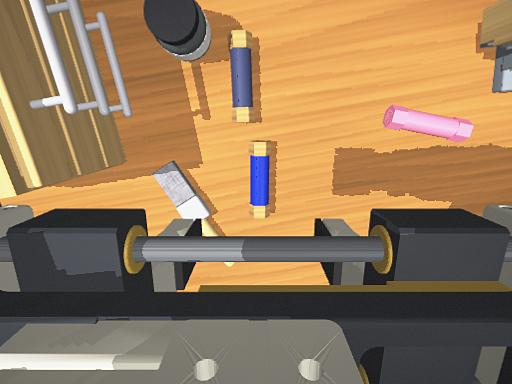

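Run:
```python
from h import *
f=np.load('pics/tubes.npz');s=dict(tcp_pos=f['tp'],eef_rot=f['tr']);X=pts('wrist',f['d'],s)
for c,r in[(205,205),(190,200),(175,165),(208,214),(232,262),(220,240)]: print(c,r,X[r,c].round(3),f['p'][r,c])
```

```text
205 205 [0.403 0.457 0.01 ] [108 112 118]
190 200 [0.417 0.476 0.02 ] [250 250 251]
175 165 [0.476 0.488 0.014] [78 79 83]
208 214 [0.389 0.453 0.019] [220 225 236]
232 262 [0.298 0.431 0.018] [255 247 159]
220 240 [0.484 0.368 0.358] [ 93  96 102]
```

Call:
step_arm(deltas=[[-1, -0.2, 4, 0, 0, 0, 5.5], [-1.9, -0.2, 9, 0, 0, 0, 5.5], [-1.9, -0.2, 14, 0, 0, 0, 5.5], [-1.9, -0.2, 18, 0, 0, 0, 5.5], [-1.9, -0.2, 21, 0, 0, 0, 5.5], [-1.9, -0.2, 22, 0, 0, 0, 5.5], [-1.9, -0.2, 22, 0, 0, 0, 5.5]])

```text
t: 42.15
tcp_pos: [0.4329, 0.3607, 0.0584]
eef_rot: [3.127, -0.267, 0.001]
force: [-0.6, 0.0, 0.5]
grip_width: 0.63
```

```bash
python3 plan.py 0.432 0.362 0.0085 -99.8
```

```text
shift [-0.12 -0.13  4.99] turn [ 0.18 -0.04  0.05] | now [0.4329 0.3607 0.0584] yaw_y -99.75 tilt [ 0.    -0.003 -1.   ] j [ 1.04  0.34 -0.44  0.   -0.79  0.36] F [-0.6  0.   0.5] g 55.4 t 42.1
```

Call:
step_arm(deltas=[[-0.1, -0.1, 3, 0.15, 0, 0, 5.5], [-0.1, -0.1, 4.7, 0.15, 0, 0, 5.5], [-0.1, -0.1, 5, 0.15, 0, 0, 5.5], [-0.1, -0.1, 5, 0.15, 0, 0, 4], [-0.1, -0.1, 5, 0.15, 0, 0, 2.5], [-0.1, -0.1, 5, 0.15, 0, 0, 2.5], [-0.1, -0.1, 5, 0.15, 0, 0, 2.5], [-0.1, -0.1, 5, 0.15, 0, 0, 2.5]], force=30)

```text
t: 42.95
tcp_pos: [0.4324, 0.3641, 0.0107]
eef_rot: [-3.127, 0.264, -0.004]
force: [-1.5, -0.7, 6.5]
grip_width: 0.335
```

Call:
step_arm(deltas=[[0, 0, 0, 0, 0, 0, 2.5], [0, 0, 0, 0, 0, 0, 2.5], [0, 0, 0, 0, 0, 0, 2.5], [0, 0, -1, 0, 0, 0, 2.5], [0, 0, -4, 0, 0, 0, 2.5], [0, 0, -8, 0, 0, 0, 2.5], [0, 0, -12, 0, 0, 0, 2.5], [0, 0, -17, 0, 0, 0, 2.5]])

```text
t: 43.75
tcp_pos: [0.4308, 0.3623, 0.1808]
eef_rot: [-3.129, 0.265, -0.001]
force: [0.4, 2.4, -1.4]
grip_width: 0.338
```

```bash
python3 plan.py 0.584 -0.0421 0.2 -93.8;python3 held.py 0.02
```

```text
shift [21.89 37.29 -1.94] turn [-0.06 -0.04 -5.87] | now [0.4308 0.3623 0.1808] yaw_y -99.67 tilt [ 0.001  0.001 -1.   ] j [ 1.05  0.21 -0.31  0.   -1.05  0.35] F [ 0.4  2.4 -1.4] g 29.7 t 43.8
2747 (array([0.47176529, 0.35602951]), (35.892879486083984, 23.583871841430664), np.float32(169.80841)) 0.01835635019508805 z range [0.0147918  0.01835635 0.01964469]
```

Call:
step_arm(deltas=[[2, 3.5, -1, 0, 0, -1, 2.5], [4.5, 8, -2, 0, 0, -2, 2.5], [7, 12, -2.5, 0, 0, -3, 2.5], [9.5, 16, -2.5, 0, 0, -4, 2.5], [12, 20, -2.5, 0, 0, -5, 2.5], [14.5, 24, -2.5, 0, 0, -5.9, 2.5], [17, 28.5, -2.5, 0, 0, -5.9, 2.5], [19, 32, -2.5, 0, 0, -5.9, 2.5]])

```text
t: 44.6
tcp_pos: [0.5655, 0.0136, 0.2047]
eef_rot: [-3.137, 0.104, -0.004]
force: [1.0, 0.2, -1.0]
grip_width: 0.336
```

```bash
python3 plan.py 0.584 -0.0421 0.15 -93.8;python3 held.py 0.02
```

```text
shift [2.2  5.45 5.46] turn [-0.17 -0.16  0.02] | now [0.5655 0.0136 0.2047] yaw_y -93.78 tilt [ 0.003  0.003 -1.   ] j [ 0.37  0.19 -0.27 -0.   -1.11  1.14] F [ 1.   0.2 -1. ] g 29.6 t 44.6
2746 (array([0.60704095, 0.01182462]), (35.63225555419922, 23.914934158325195), np.float32(176.53955)) 0.01840968844347496 z range [0.01486302 0.01840969 0.01969448]
```

Call:
step_arm(deltas=[[1, 2.5, 0, -0.15, -0.15, 0, 2.5], [2.2, 5.2, 1, -0.15, -0.15, 0, 2.5], [2.2, 5.2, 3, -0.15, -0.15, 0, 2.5], [2.2, 5.2, 5, -0.15, -0.15, 0, 2.5], [2.2, 5.2, 5.5, -0.15, -0.15, 0, 2.5], [2.2, 5.2, 5.5, -0.15, -0.15, 0, 2.5]])

```text
t: 45.25
tcp_pos: [0.5834, -0.0374, 0.1487]
eef_rot: [3.139, -0.103, -0.003]
force: [-0.2, 0.3, -0.9]
grip_width: 0.336
```

```bash
python3 plan.py 0.584 -0.0421 0.112 -93.8;python3 held.py 0.02
```

```text
shift [0.1  0.46 3.67] turn [0.03 0.11 0.04] | now [ 0.5834 -0.0374  0.1487] yaw_y -93.76 tilt [-0.002 -0.    -1.   ] j [ 0.27  0.27 -0.3  -0.   -1.    1.24] F [-0.2  0.3 -0.9] g 29.5 t 45.2
2718 (array([ 0.62505164, -0.03928072]), (35.48588562011719, 24.14579200744629), np.float32(176.73105)) 0.01822570526006409 z range [0.01481316 0.01822571 0.01948502]
```

Call:
step_arm(deltas=[[0.1, 0.48, 1, 0, 0, 0, 2.5], [0.1, 0.48, 2, 0, 0, 0, 2.5], [0.1, 0.48, 3, 0, 0, 0, 2.5], [0.1, 0.48, 3.4, 0, 0, 0, 2.5], [0.1, 0.48, 3.6, 0, 0, 0, 2.5], [0.1, 0.48, 3.6, 0, 0, 0, 2.5]])

```text
t: 45.9
tcp_pos: [0.5844, -0.0422, 0.1127]
eef_rot: [3.14, -0.103, -0.002]
force: [0.0, 0.4, -0.2]
grip_width: 0.331
```

```bash
python3 plan.py 0.584 -0.0421 0.1095 -93.8;python3 held.py 0.02
```

```text
shift [-0.04 -0.01  0.32] turn [0.01 0.06 0.04] | now [ 0.5844 -0.0422  0.1127] yaw_y -93.76 tilt [-0.001 -0.    -1.   ] j [ 0.26  0.31 -0.34 -0.   -0.92  1.24] F [ 0.   0.4 -0.2] g 29.1 t 45.9
7741 (array([ 0.62250983, -0.10378651]), (142.6313934326172, 36.988887786865234), np.float32(86.33896)) 0.01702619779580325 z range [0.01458012 0.0170262  0.01911649]
```

Call:
step_arm(deltas=[[0, 0, 0.15, 0, 0, 0, 2.5], [0, 0, 0.25, 0, 0, 0, 2.5], [0, 0, 0.25, 0, 0, 0, 2.5]])

```text
t: 46.25
tcp_pos: [0.585, -0.0425, 0.1114]
eef_rot: [3.139, -0.103, 0.001]
force: [-1.6, -3.1, 4.6]
grip_width: 0.333
```

Call:
step_arm(deltas=[[0, 0, 0, 0, 0, 0, 3.2], [0, 0, 0, 0, 0, 0, 3.6], [0, 0, 0, 0, 0, 0, 4.0], [0, 0, 0, 0, 0, 0, 4.0], [0, 0, 0, 0, 0, 0, 4.0]])

```text
t: 46.75
tcp_pos: [0.5844, -0.0422, 0.1103]
eef_rot: [-3.14, 0.103, 0.001]
force: [-0.2, -0.1, -0.4]
grip_width: 0.453
```

Call:
step_arm(deltas=[[0, 0, -1, 0, 0, 0, 4], [0, 0, -3, 0, 0, 0, 4], [0, 0, -6, 0, 0, 0, 4], [-1, -2, -10, 0, 0, 0, 5], [-3, -5, -14, 0, 0, 0, 6], [-5, -8, -17, 0, 0, 0, 7], [-5, -8, -17, 0, 0, 0, 7], [-5, -8, -17, 0, 0, 0, 7]])

```text
t: 47.55
tcp_pos: [0.54, 0.0419, 0.2825]
eef_rot: [-3.138, 0.1, -0.004]
force: [0.7, -0.4, -0.4]
grip_width: 0.788
```

```bash
python3 placed.py;  python3 plan.py 0.5 0.36 0.28 -97.9
```

```text
-0.09 3042 UV [-0.0112 -0.0877] [120.  30.] ang 179.9 ztop 0.1306
-0.03 2985 UV [ 0.0003 -0.0297] [120.  35.] ang 179.8 ztop 0.1307
0.03 2899 UV [0.0003 0.03  ] [120.  35.] ang 179.9 ztop 0.1308
0.09 empty 0
[0.53995767 0.04185624 0.28248521]
shift [ -6.03 -31.56   0.13] turn [-0.04 -0.01  4.19] | now [0.5397 0.0412 0.2811] yaw_y -93.71 tilt [ 0.     0.001 -1.   ] j [ 0.44  0.11 -0.2  -0.   -1.27  1.07] F [ 0.1 -0.3 -0.2] g 69.7 t 47.6
```

View pics/placed.png

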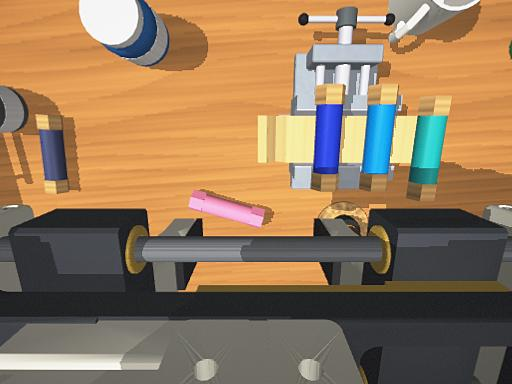

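```bash
python3 placed.py; python3 plan.py 0.5 0.36 0.28 -97.9
```

```text
-0.09 3080 UV [-0.0114 -0.0878] [120.  31.] ang 179.9 ztop 0.1305
-0.03 3012 UV [ 0.0004 -0.0298] [120.  35.] ang 180.0 ztop 0.1306
0.03 2912 UV [0.0003 0.03  ] [120.  35.] ang 0.0 ztop 0.1307
0.09 empty 0
[0.53969035 0.04117782 0.28109488]
shift [-6.050e+00 -3.161e+01  3.000e-02] turn [0.01 0.07 4.14] | now [0.5396 0.0407 0.2802] yaw_y -93.76 tilt [-0.001 -0.    -1.   ] j [ 0.44  0.11 -0.2  -0.   -1.27  1.07] F [ 0.1 -0.1  0. ] g 69.9 t 47.6
```

The teal tube was knocked about 11 mm along its groove (this is the announced disturbance), which is outside tolerance. I'll mend it now.

```bash
python3 plan.py 0.5647 -0.1611 0.2 -93.8
```

```text
shift [ 3.84 19.97  8.02] turn [0.01 0.07 0.04] | now [0.5396 0.0407 0.2802] yaw_y -93.76 tilt [-0.001 -0.    -1.   ] j [ 0.44  0.11 -0.2  -0.   -1.27  1.07] F [ 0.1 -0.1  0. ] g 69.9 t 47.6
```

Call:
step_arm(deltas=[[0.8, 4, 1, 0, 0, 0, 5], [1.6, 8, 2, 0, 0, 0, 4.2], [2.4, 12, 4, 0, 0, 0, 4.2], [3.2, 16, 6, 0, 0, 0, 4.2], [3.8, 20, 8, 0, 0, 0, 4.2], [3.8, 20, 8, 0, 0, 0, 4.2], [3.8, 20, 8, 0, 0, 0, 4.2], [3.8, 20, 8, 0, 0, 0, 4.2]])

```text
t: 48.45
tcp_pos: [0.5647, -0.1614, 0.2002]
eef_rot: [3.14, -0.104, -0.002]
force: [-0.9, 0.4, 0.2]
grip_width: 0.477
```

```bash
python3 placed.py; python3 plan.py 0.5647 -0.1611 0.15 -93.8
```

```text
-0.09 2844 UV [ 0.0113 -0.09  ] [75. 34.] ang 0.5 ztop 0.1307
-0.03 3332 UV [ 0.0166 -0.03  ] [87. 35.] ang 179.9 ztop 0.1307
0.03 3322 UV [0.0202 0.0307] [81. 35.] ang 178.3 ztop 0.1307
0.09 empty 0
[ 0.56466766 -0.16136573  0.20024379]
shift [-0.02  0.03  5.07] turn [0.   0.02 0.05] | now [ 0.5649 -0.1609  0.2007] yaw_y -93.75 tilt [-0. -0. -1.] j [ 0.06  0.23 -0.22  0.   -1.11  1.45] F [-0.2  0.2  0.5] g 42.3 t 48.5
```

View pics/placed.png

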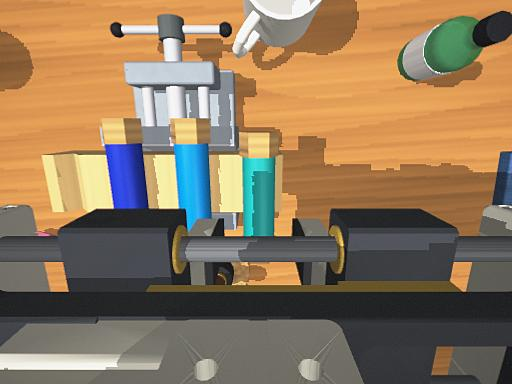

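Call:
step_arm(deltas=[[0, 0, 3, 0, 0, 0, 4.2], [0, 0, 6, 0, 0, 0, 4.2], [0, 0, 8, 0, 0, 0, 4.2], [0, 0, 9, 0, 0, 0, 4.2], [0, 0, 9, 0, 0, 0, 4.2], [0, 0, 9, 0, 0, 0, 2.5], [0, 0, 9, 0, 0, 0, 2.5], [0, 0, 9, 0, 0, 0, 2.5]], force=20)

```text
t: 49.3
tcp_pos: [0.5657, -0.1618, 0.1122]
eef_rot: [3.139, -0.102, 0.003]
force: [1.2, -2.8, 3.4]
grip_width: 0.334
```

Call:
step_arm(deltas=[[0, 0, 0, 0, 0, 0, 2.5], [0, 0, 0, 0, 0, 0, 2.5], [0, 0, -0.3, 0, 0, 0, 2.5], [0, 0, -0.8, 0, 0, 0, 2.5], [0.4, 0, -1, 0, 0, 0, 2.5], [0.8, 0, -1, 0, 0, 0, 2.5], [1.1, 0, -1, 0, 0, 0, 2.5], [1.1, 0, -1, 0, 0, 0, 2.5]])

```text
t: 50.1
tcp_pos: [0.5759, -0.1618, 0.1201]
eef_rot: [-3.14, 0.103, 0.002]
force: [-1.1, -0.4, -1.8]
grip_width: 0.332
```

```bash
python3 plan.py 0.5760 -0.1618 0.1095 -93.8
```

```text
shift [ 0.01 -0.01  1.06] turn [0.   0.07 0.03] | now [ 0.5759 -0.1618  0.1201] yaw_y -93.77 tilt [-0.001  0.    -1.   ] j [ 0.05  0.32 -0.3  -0.   -0.95  1.45] F [-1.1 -0.4 -1.8] g 29.2 t 50.1
```

Call:
step_arm(deltas=[[0, 0, 0.4, 0, 0, 0, 2.5], [0, 0, 0.8, 0, 0, 0, 2.5], [0, 0, 1.0, 0, 0, 0, 2.5], [0, 0, 1.0, 0, 0, 0, 2.5]])

```text
t: 50.5
tcp_pos: [0.5758, -0.1627, 0.1119]
eef_rot: [3.139, -0.102, 0.0]
force: [-2.5, -2.4, 11.6]
grip_width: 0.335
```

Call:
step_arm(deltas=[[0, 0, 0, 0, 0, 0, 3.2], [0, 0, 0, 0, 0, 0, 3.6], [0, 0, 0, 0, 0, 0, 4.0], [0, 0, 0, 0, 0, 0, 4.0], [0, 0, 0, 0, 0, 0, 4.0]])

```text
t: 51.0
tcp_pos: [0.5755, -0.1619, 0.1102]
eef_rot: [3.14, -0.103, -0.002]
force: [0.2, 0.3, 0.1]
grip_width: 0.453
```

Call:
step_arm(deltas=[[0, 0, -1, 0, 0, 0, 4], [0, 0, -3, 0, 0, 0, 4], [0, 0, -6, 0, 0, 0, 4], [-1, -2, -10, 0, 0, 0, 5], [-3, -6, -14, 0, 0, 0, 6], [-5, -10, -17, 0, 0, 0, 7], [-6, -12, -17, 0, 0, 0, 7], [-6, -12, -17, 0, 0, 0, 7]])

```text
t: 51.8
tcp_pos: [0.5235, -0.0356, 0.284]
eef_rot: [-3.138, 0.098, -0.007]
force: [-0.0, -0.5, 0.3]
grip_width: 0.786
```

```bash
python3 placed.py; python3 plan.py 0.49 0.36 0.28 -97.9
```

```text
-0.09 3010 UV [-0.001  -0.0896] [120.  35.] ang 179.8 ztop 0.1306
-0.03 2932 UV [ 0.0004 -0.03  ] [120.  35.] ang 0.1 ztop 0.1307
0.03 2911 UV [0.0005 0.0298] [120.  34.] ang 0.3 ztop 0.1308
0.09 empty 0
[ 0.52346706 -0.03557648  0.28395299]
shift [ -5.84 -39.38   0.3 ] turn [-0.08 -0.16  4.31] | now [ 0.5236 -0.0367  0.2827] yaw_y -93.59 tilt [ 0.003  0.001 -1.   ] j [ 0.3   0.07 -0.23 -0.   -1.27  1.2 ] F [-0.1 -0.4 -0.4] g 69.8 t 51.9
```

Mended; all three are centred. Now the slate tube.

Call:
step_arm(deltas=[[-0.6, -4, 0, 0, 0, 0.7, 7], [-1.3, -9, 0, 0, 0, 1.4, 7], [-2, -14, 0, 0, 0, 2, 7], [-2.8, -19, 0, 0, 0, 2.6, 7], [-3.6, -24, 0, 0, 0, 3.2, 7], [-4.4, -29, 0, 0, 0, 3.8, 7], [-5.2, -34, 0, 0, 0, 4.3, 7], [-5.8, -39, 0, 0, 0, 4.3, 7]])

```text
t: 52.65
tcp_pos: [0.4917, 0.3521, 0.2803]
eef_rot: [3.133, -0.222, -0.001]
force: [1.0, 0.1, 0.1]
grip_width: 0.797
```

```bash
python3 -c "
from h import *
eyes.snapshot('top');eyes.snapshot('top')"; python3 tubes.py; python3 m.py wrist jar_dark,jar_blue; python3 plan.py 0.57 0.3645 0.1 -97.9
```

```text
0.94 [246. 103.] 1751 zt 0.031 all [0.583  0.3637] [118.  34.] 171.9 | top [0.5831 0.3637] [117.  25.] 171.8 [109. 114. 139.]
0.56 [425. 154.] 1759 zt 0.030 all [0.4747 0.0987] [122.  34.] 69.8 | top [0.4744 0.0988] [122.  25.] 70.1 [233. 135. 169.]
wrist jar_dark 0.86 [183.  56.] n 3198 ztop 0.086 med [0.649 0.424 0.084] rect [0.6546 0.4295] [60. 60.] ang 55.7 rgb [66. 66. 70.]
wrist jar_dark 0.57 [502.  98.] n 1464 ztop 0.042 med [ 0.546 -0.013  0.019] rect [ 0.5854 -0.0083] [105.   4.] ang 176.9 rgb [114. 119. 125.]
wrist jar_blue 0.48 [344.   1.] n 94 ztop 0.019 med [0.703 0.206 0.01 ] rect [0.7034 0.2045] [32.  4.] ang 81.3 rgb [68.5 70.  98.5]
wrist jar_blue 0.22 [492.  66.] n 1588 ztop 0.094 med [0.587 0.04  0.074] rect [0.588  0.0395] [56. 11.] ang 6.3 rgb [175. 144.  95.]
shift [ 7.51 -2.59 18.04] turn [ 0.04  0.04 -0.24] | now [0.4922 0.3496 0.2804] yaw_y -98.14 tilt [-0.001 -0.001 -1.   ] j [ 0.94  0.21 -0.07 -0.   -1.29  0.49] F [ 0.2 -1.5 -0.8] g 70.2 t 53.0
```

View pics/tubes.png

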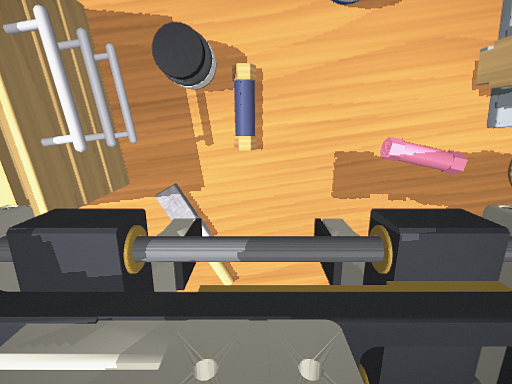

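```bash
python3 - <<'E'
from h import *
f=np.load('pics/tubes.npz');s=dict(tcp_pos=f['tp'],eef_rot=f['tr']);X=pts('wrist',f['d'],s)
m=(f['d']>0)&(X[...,2]>.04);m[205:]=0
Q=X[m]
for z0,z1 in((.04,.07),(.07,.1),(.1,.2)):
    q=Q[(Q[:,2]>z0)&(Q[:,2]<z1)&(Q[:,1]>.3)&(Q[:,0]<.61)];print(z0,len(q),q[:,1].min() if len(q) else '')
E
python3 plan.py 0.5612 0.3666 0.1 -98.1
```

```text
0.04 1298 0.5197730824129587
0.07 986 0.5598184032033883
0.1 9664 0.5195034800681118
shift [ 6.61 -2.67 18.04] turn [ 0.04  0.04 -0.04] | now [0.4922 0.3496 0.2804] yaw_y -98.14 tilt [-0.001 -0.001 -1.   ] j [ 0.94  0.21 -0.07 -0.   -1.29  0.49] F [ 0.2 -1.5 -0.8] g 70.2 t 53.0
```

Cabinet is clear (y > 0.52). I'll grip 22 mm off-centre to stay clear of the dark jar.

Call:
step_arm(deltas=[[2, -0.8, 3, 0, 0, 0, 5.5], [5, -2, 7, 0, 0, 0, 5.5], [6.6, -2.6, 11, 0, 0, 0, 5.5], [6.6, -2.6, 15, 0, 0, 0, 5.5], [6.6, -2.6, 18, 0, 0, 0, 5.5], [6.6, -2.6, 20, 0, 0, 0, 5.5], [6.6, -2.6, 20, 0, 0, 0, 5.5]])

```text
t: 53.7
tcp_pos: [0.5596, 0.3644, 0.0774]
eef_rot: [3.129, -0.224, -0.007]
force: [-0.4, -0.2, -0.1]
grip_width: 0.624
```

```bash
python3 plan.py 0.5612 0.3666 0.0085 -98.1
```

```text
shift [ 0.16 -0.27  6.89] turn [ 0.26  0.23 -0.1 ] | now [0.5596 0.3644 0.0774] yaw_y -98.20 tilt [-0.005 -0.004 -1.   ] j [ 0.87  0.47 -0.18 -0.   -0.93  0.56] F [-0.4 -0.2 -0.1] g 54.9 t 53.7
```

Call:
step_arm(deltas=[[0.1, -0.2, 3, 0.2, 0.2, 0, 5.5], [0.1, -0.2, 5.5, 0.2, 0.2, 0, 5.5], [0.1, -0.2, 6.8, 0.2, 0.2, 0, 5.5], [0.1, -0.2, 6.8, 0.2, 0.2, 0, 5], [0.1, -0.2, 6.8, 0.2, 0.2, 0, 3], [0.1, -0.2, 6.8, 0.2, 0.2, 0, 2.5], [0.1, -0.2, 6.8, 0.2, 0.2, 0, 2.5], [0.1, -0.2, 6.8, 0.2, 0.2, 0, 2.5]], force=40)

```text
t: 54.5
tcp_pos: [0.5623, 0.3696, 0.0139]
eef_rot: [-3.129, 0.22, -0.007]
force: [-1.5, -1.7, 6.6]
grip_width: 0.332
```

Call:
step_arm(deltas=[[0, 0, 0, 0, 0, 0, 2.5], [0, 0, 0, 0, 0, 0, 2.5], [0, 0, 0, 0, 0, 0, 2.5], [0, 0, -1, 0, 0, 0, 2.5], [0, 0, -4, 0, 0, 0, 2.5], [0, 0, -8, 0, 0, 0, 2.5], [0, 0, -12, 0, 0, 0, 2.5], [0, 0, -17, 0, 0, 0, 2.5]])

```text
t: 55.3
tcp_pos: [0.5603, 0.3681, 0.1834]
eef_rot: [-3.132, 0.221, -0.002]
force: [0.0, 1.0, -1.4]
grip_width: 0.327
```

```bash
python3 plan.py 0.588 0.0178 0.2 -93.8;python3 held.py 0.02; python3 m.py side tube1,jar_dark
```

```text
shift [ 7.67 34.29 -1.72] turn [-0.1  -0.07 -4.27] | now [0.5603 0.3681 0.1834] yaw_y -98.07 tilt [ 0.001  0.002 -1.   ] j [ 0.87  0.38 -0.06  0.   -1.13  0.56] F [ 0.   1.  -1.4] g 28.8 t 55.3
2962 (array([0.61164728, 0.36115051]), (56.744869232177734, 19.364051818847656), np.float32(170.95915)) 0.015113012593209546 z range [0.0141712  0.01511301 0.01621117]
side tube1 0.97 [258. 181.] n 390 ztop 0.133 med [ 0.577 -0.053  0.126] rect [ 0.5843 -0.0474] [123.  30.] ang 177.6 rgb [ 86.  74. 110.]
side tube1 0.71 [272. 190.] n 409 ztop 0.133 med [ 0.572 -0.112  0.126] rect [ 0.5793 -0.109 ] [122.  29.] ang 175.3 rgb [ 89. 109. 127.]
side tube1 0.67 [204. 200.] n 310 ztop 0.033 med [0.468 0.083 0.026] rect [0.4738 0.093 ] [120.  29.] ang 70.6 rgb [148.5  89.  109. ]
side tube1 0.58 [287. 203.] n 400 ztop 0.133 med [ 0.568 -0.17   0.127] rect [ 0.5742 -0.1674] [122.  30.] ang 175.7 rgb [ 86.5 125.5 113. ]
side tube1 0.32 [364. 235.] n 479 ztop 0.120 med [ 0.678 -0.372  0.065] rect [ 0.6912 -0.3652] [24. 19.] ang 18.6 rgb [ 77. 107.  80.]
side jar_dark 0.83 [191. 127.] n 487 ztop 0.086 med [0.642 0.406 0.054] rect [0.653  0.4237] [65. 60.] ang 81.7 rgb [68. 65. 65.]
```

View pics/held.png

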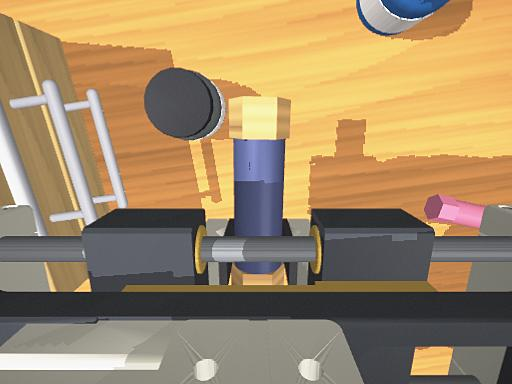

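```bash
cat > prof.py <<'E'
from h import *
p,d,s=snap('wrist','prof');X=pts('wrist',d,s);R=Rn.from_rotvec(s['eef_rot']).as_matrix()
L=(X-np.array(s['tcp_pos']))@R   # tool coords
for a in range(20,90,5):
    m=(d>0)&(abs(L[...,0]*1000-a)<2.5)&(abs(L[...,1])<.02)&(abs(L[...,2])<.04);m[:205];m[232:]=0
    if m.sum()>20: print(a,m.sum(),'top z(up) %.1f'%(-np.percentile(L[m][:,2],3)*1000),'y %.1f'%(np.median(L[m][:,1])*1000))
E
python3 prof.py
```

```text
20 409 top z(up) 16.0 y -0.6
25 419 top z(up) 15.8 y -0.6
30 434 top z(up) 15.9 y -0.6
35 446 top z(up) 16.0 y -0.6
40 458 top z(up) 16.0 y -0.6
45 469 top z(up) 15.9 y -0.6
50 491 top z(up) 15.9 y -0.6
55 495 top z(up) 15.8 y -0.6
60 541 top z(up) 16.0 y -0.0
65 586 top z(up) 16.2 y -0.0
70 615 top z(up) 16.1 y -0.0
75 640 top z(up) 16.1 y -0.0
80 336 top z(up) 16.2 y -1.1
```

Level, but held only about 1 mm below its axis because I descended too little. I'll set it down and regrip deeper.

Call:
step_arm(deltas=[[0, 0, 4, 0, 0, 0, 2.5], [0, 0, 8, 0, 0, 0, 2.5], [0, 0, 12, 0, 0, 0, 2.5], [0, 0, 15, 0, 0, 0, 2.5], [0, 0, 16.5, 0, 0, 0, 2.5], [0, 0, 16.9, 0, 0, 0, 2.5], [0, 0, 16.9, 0, 0, 0, 3.5], [0, 0, 16.9, 0, 0, 0, 4.5]])

```text
t: 56.35
tcp_pos: [0.5619, 0.3693, 0.0136]
eef_rot: [-3.131, 0.22, -0.005]
force: [-0.2, 0.0, -0.6]
grip_width: 0.438
```

Call:
step_arm(deltas=[[0, 0, 0, 0, 0, 0, 4.5], [0, 0, 0.3, 0, 0, 0, 4.5], [0, 0, 0.5, 0, 0, 0, 4.5], [0, 0, 0.5, 0, 0, 0, 3], [0, 0, 0.5, 0, 0, 0, 2.5], [0, 0, 0.5, 0, 0, 0, 2.5], [0, 0, 0.5, 0, 0, 0, 2.5], [0, 0, 0.5, 0, 0, 0, 2.5]], force=30)

```text
t: 57.15
tcp_pos: [0.5618, 0.3692, 0.0085]
eef_rot: [-3.131, 0.221, -0.005]
force: [0.4, -0.6, 0.0]
grip_width: 0.333
```

Call:
step_arm(deltas=[[0, 0, 0, 0, 0, 0, 2.5], [0, 0, 0, 0, 0, 0, 2.5], [0, 0, 0, 0, 0, 0, 2.5], [0, 0, -1, 0, 0, 0, 2.5], [0, 0, -4, 0, 0, 0, 2.5], [0, 0, -8, 0, 0, 0, 2.5], [0, 0, -12, 0, 0, 0, 2.5], [0, 0, -17, 0, 0, 0, 2.5]])

```text
t: 57.95
tcp_pos: [0.5604, 0.368, 0.1796]
eef_rot: [-3.132, 0.221, -0.003]
force: [1.1, 0.7, -1.6]
grip_width: 0.336
```

```bash
python3 prof.py; python3 plan.py 0.5673 0.0192 0.2 -93.8
```

```text
20 441 top z(up) 21.6 y -1.1
25 458 top z(up) 21.8 y -0.0
30 464 top z(up) 21.5 y -0.6
35 485 top z(up) 21.6 y -0.6
40 490 top z(up) 21.5 y -0.0
45 500 top z(up) 21.5 y -0.1
50 521 top z(up) 21.5 y -0.1
55 536 top z(up) 21.7 y 0.4
60 613 top z(up) 21.9 y 0.4
65 618 top z(up) 21.9 y 0.4
70 684 top z(up) 21.8 y 0.9
75 682 top z(up) 21.9 y 0.9
80 183 top z(up) 21.8 y -1.0
shift [ 5.17 34.74 -1.25] turn [-0.63 -0.7  -4.18] | now [0.5644 0.3705 0.1908] yaw_y -97.98 tilt [ 0.013  0.01  -1.   ] j [ 0.87  0.37 -0.05  0.   -1.13  0.56] F [3.2 2.3 9.5] g 29.2 t 58.0
```

Call:
step_arm(deltas=[[0, 0, 0, 0, 0, 0, 2.5], [0.5, 2.5, -1, 0, 0, -0.5, 2.5], [1.2, 7, -2, 0, 0, -1, 2.5], [1.8, 11, -2, 0, 0, -1.5, 2.5], [2.6, 16, -2, 0, 0, -2.2, 2.5], [3.4, 21, -2, 0, 0, -3, 2.5], [4.2, 26, -2, 0, 0, -4.2, 2.5], [5, 30, -2, 0, 0, -4.2, 2.5]])

```text
t: 58.8
tcp_pos: [0.5675, 0.0622, 0.1975]
eef_rot: [-3.137, 0.105, -0.004]
force: [-0.0, -0.2, -0.9]
grip_width: 0.329
```

Call:
step_arm(deltas=[[0, 0, 0, 0, 0, 0, 2.5], [0, 0, 0, 0, 0, 0, 2.5], [0, 0, 0, 0, 0, 0, 2.5]])

```text
t: 59.1
tcp_pos: [0.5685, 0.065, 0.1974]
eef_rot: [-3.137, 0.106, -0.005]
force: [0.7, 0.2, -0.9]
grip_width: 0.335
```

```bash
python3 plan.py 0.5673 0.0192 0.15 -93.8; python3 prof.py
```

```text
shift [0.18 4.59 4.73] turn [-0.18 -0.16 -0.07] | now [0.5685 0.065  0.1974] yaw_y -93.87 tilt [ 0.003  0.003 -1.   ] j [ 0.45  0.21 -0.26 -0.   -1.09  1.05] F [ 0.7  0.2 -0.9] g 29.5 t 59.1
20 442 top z(up) 21.6 y -0.5
25 454 top z(up) 21.5 y -0.5
30 466 top z(up) 21.6 y -0.5
35 483 top z(up) 21.7 y -0.5
40 489 top z(up) 21.5 y -0.0
45 508 top z(up) 21.4 y -0.0
50 520 top z(up) 21.7 y 0.2
55 536 top z(up) 21.4 y 0.2
60 613 top z(up) 22.0 y 0.5
65 623 top z(up) 21.9 y 0.5
70 683 top z(up) 21.9 y 0.9
75 677 top z(up) 21.9 y 0.9
80 189 top z(up) 21.9 y -1.0
```

Call:
step_arm(deltas=[[0.1, 2, 0, -0.15, -0.15, 0, 2.5], [0.2, 4.4, 1, -0.15, -0.15, 0, 2.5], [0.2, 4.6, 3, -0.15, -0.15, 0, 2.5], [0.2, 4.6, 4.7, -0.15, -0.15, 0, 2.5], [0.2, 4.6, 5, -0.15, -0.15, 0, 2.5], [0.2, 4.6, 5, -0.15, -0.15, 0, 2.5], [0.2, 4.6, 5, -0.15, -0.15, 0, 2.5]])

```text
t: 59.85
tcp_pos: [0.5683, 0.0195, 0.1483]
eef_rot: [-3.139, 0.104, -0.003]
force: [-0.1, -0.2, -1.0]
grip_width: 0.331
```

```bash
python3 plan.py 0.5673 0.0192 0.111 -93.8; python3 held.py 0.02
```

```text
shift [-0.1   0.04  3.73] turn [-0.04 -0.09  0.01] | now [0.5683 0.0195 0.1483] yaw_y -93.79 tilt [ 0.002  0.001 -1.   ] j [ 0.38  0.25 -0.34  0.   -0.99  1.13] F [-0.1 -0.2 -1. ] g 29.1 t 59.9
5069 (array([0.61954321, 0.01581152]), (55.24660873413086, 26.099523544311523), np.float32(174.97626)) 0.020194747629736054 z range [0.01524605 0.02019475 0.02175554]
```

Call:
step_arm(deltas=[[-0.1, 0, 1.5, 0, 0, 0, 2.5], [-0.1, 0, 2.8, 0, 0, 0, 2.5], [-0.1, 0, 3.4, 0, 0, 0, 2.5], [-0.1, 0, 3.7, 0, 0, 0, 2.5], [-0.1, 0, 3.8, 0, 0, 0, 2.5], [-0.1, 0, 3.8, 0, 0, 0, 2.5]])

```text
t: 60.5
tcp_pos: [0.5669, 0.0188, 0.1097]
eef_rot: [-3.139, 0.106, -0.001]
force: [-0.1, 0.1, -0.9]
grip_width: 0.335
```

Call:
step_arm(deltas=[[0, 0, 0.1, 0, 0, 0, 2.5], [0, 0, 0.15, 0, 0, 0, 2.5], [0, 0, 0.15, 0, 0, 0, 2.5]])

```text
t: 60.8
tcp_pos: [0.5671, 0.0188, 0.1089]
eef_rot: [-3.139, 0.105, -0.003]
force: [-1.6, 0.3, 4.5]
grip_width: 0.336
```

Call:
step_arm(deltas=[[0, 0, 0, 0, 0, 0, 3.2], [0, 0, 0, 0, 0, 0, 3.6], [0, 0, 0, 0, 0, 0, 4.0], [0, 0, 0, 0, 0, 0, 4.0], [0, 0, 0, 0, 0, 0, 4.0]])

```text
t: 61.3
tcp_pos: [0.5666, 0.0188, 0.1078]
eef_rot: [-3.139, 0.106, -0.001]
force: [-0.8, -1.1, -0.9]
grip_width: 0.452
```

Call:
step_arm(deltas=[[0, 0, -1, 0, 0, 0, 4], [0, 0, -3, 0, 0, 0, 4], [0, 0, -6, 0, 0, 0, 4], [-1, 1, -10, 0, 0, 0, 5], [-3, 3, -14, 0, 0, 0, 6], [-5, 6, -17, 0, 0, 0, 7], [-6, 8, -17, 0, 0, 0, 7], [-6, 8, -17, 0, 0, 0, 7]])

```text
t: 62.1
tcp_pos: [0.5003, -0.0586, 0.2804]
eef_rot: [-3.138, 0.108, -0.007]
force: [-0.1, 0.2, 0.3]
grip_width: 0.789
```

Call:
step_arm(deltas=[[0, 0, 0, 0, 0, 0, 7], [0, 0, 0, 0, 0, 0, 7]])

```text
t: 62.3
tcp_pos: [0.5015, -0.0568, 0.2779]
eef_rot: [-3.139, 0.106, -0.0]
force: [-0.7, 0.1, -0.6]
grip_width: 0.797
```

```bash
python3 placed.py; python3 m.py wrist,side tamper,coaster
python3 - <<'E'
from h import *
f=np.load('pics/placed.npz');s=dict(tcp_pos=f['tp'],eef_rot=f['tr']);X=pts('wrist',f['d'],s)
m=(X[...,2]>.103)&(X[...,2]<.109)&(f['d']>0)&(abs(X[...,1]+.07)<.13)&(abs(X[...,0]-.582)<.026);m[205:]=0
q=X[m];A=np.c_[q[:,:2]-[.582,-.072],np.ones(len(q))];print(m.sum(),np.linalg.lstsq(A,q[:,2],rcond=None)[0])
E
```

```text
-0.09 3249 UV [-0.0012 -0.0898] [120.  35.] ang 0.0 ztop 0.1307
-0.03 3211 UV [ 0.0006 -0.0302] [120.  35.] ang 0.3 ztop 0.1307
0.03 3185 UV [0.0005 0.0306] [120.  34.] ang 179.8 ztop 0.1307
0.09 3240 UV [-0.0014  0.0901] [121.  35.] ang 0.1 ztop 0.1308
[ 0.50147219 -0.05678231  0.2778573 ]
wrist tamper 0.80 [287. 215.] n 904 ztop 0.096 med [ 0.438 -0.092  0.044] rect [ 0.4303 -0.0944] [25. 23.] ang 100.3 rgb [84.  64.  59.5]
wrist coaster 0.56 [276. 200.] n 1428 ztop 0.007 med [ 0.439 -0.084  0.006] rect [ 0.4304 -0.0926] [92. 84.] ang 106.4 rgb [235. 189. 118.]
wrist coaster 0.22 [269. 110.] n 3776 ztop 0.107 med [ 0.583 -0.071  0.106] rect [ 0.5819 -0.0713] [224.  55.] ang 86.1 rgb [247. 241. 172.]
side tamper 0.84 [230. 230.] n 332 ztop 0.097 med [ 0.423 -0.107  0.039] rect [ 0.4277 -0.0988] [25. 23.] ang 78.7 rgb [68. 51. 41.]
side coaster 0.66 [232. 245.] n 373 ztop 0.010 med [ 0.415 -0.111  0.006] rect [ 0.4243 -0.1006] [89. 85.] ang 135.8 rgb [169. 132.  96.]
side coaster 0.23 [363. 332.] n 4583 ztop 0.022 med [ 0.459 -0.561  0.018] rect [ 0.4694 -0.5577] [215. 152.] ang 179.4 rgb [ 77. 101. 145.]
3768 [0.00099676 0.00024015 0.10560846]
```

View pics/placed.png

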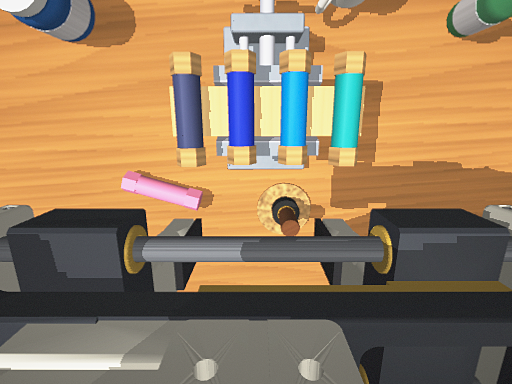

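View pics/m_side.png

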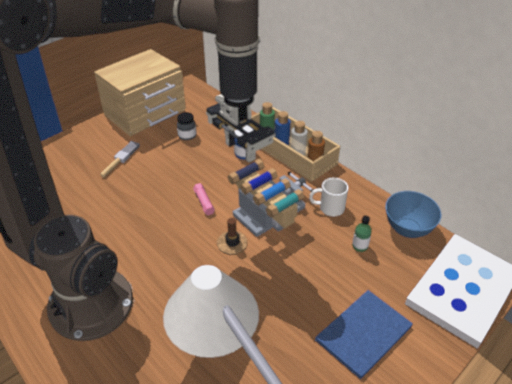

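All four tubes are in their grooves: (188,107), (241,107), (293,107) and (347,107) in the wrist view. The tamper is upright on the coaster and the cradle is level and home. Handing in.

```bash
python3 -c "
from cell import manip
print(manip.close_job())"
```

```text
the job is handed in; nothing more can be done
None
```

The job is done and handed in at about 62 s; the hand-in reports no verdict.

- **Cradle:** I stood it in the vise mouth and let go with its underside about 56 mm above the table. I then pressed it home with the tamper, with the force rising to 24 N at the bottom, a little over the 8 to 20 N suggested. My last check showed the top at 0.1056 m and the tilt about 1 mrad.
- **Tubes:** All four lie in their own grooves, each within 1.5 mm of the cradle's middle line and about 0.3° of crosswise. Their tops measure about 0.1307 m, where 0.130 m is expected. The teal tube was knocked about 11 mm along its groove partway through and I re-centred it. I also set the slate tube down once to grip it deeper.
- **Tamper:** It stands upright on the coaster, within about 5 mm of its centre; the wrist and side cameras differ by about 4 mm on its position.
- **Bystanders:** I did not touch the jars, bottle, mug, book, brush or the pink look-alike. The last side picture shows them where they were. I only re-measured the dark jar, after the slate grasp, and it had not moved.

No final check failed.

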